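# Fetch the low pitch bar for comparing with a bronze key

### The job

Pull the half-open shallow drawer right out to its stop, then press down on top of the broadest of its three brass pitch bars and draw it toward you, flat on the drawer floor, until its front end comes up close to the drawer front. Then lift it out and set it down, without dropping it, across the two cords of the teak key block in the empty place beside the bronze key: parallel to the key and centred over the cords. Leave the other two bars in their bays, and do not disturb the key or the other things on the desk.

Things in the scene. Friction and masses are not known exactly. Their poses are not given: they have to be found in the camera images.
- drawer (a joint): How far the shallow drawer of the low rosewood case is pulled out, in m: 0 shut, 0.19 at its stop. It slides in the case's -x direction (toward the robot) with about 1.5 N of friction and stays where it is left. It starts about half out, with all three bars still hidden under the case top.
- case: Fixed rosewood drawer case, 290 mm deep (x) x 290 wide (y) x 64 high. Origin: middle of the lower edge of its front face, on the desk top; +x points to its back, +y along its front, z up. What is behind the front face (x above 0) is under the case's 12 mm top board, out of reach. A scraper lies on top, 30 mm or more behind the front.
- drawer_handle (a point): Middle of the drawer's brass bow handle, a round bar 10 mm thick and 90 mm long along the case's y, 34 mm above the desk top, with 35 mm of clear space between it and the drawer front. Axes as the case's.
- drawer_in (a point): Point of the drawer, moving with it: on its floor (14 mm above the desk top), midway in width, at the inner face of the drawer front. Axes as the case's: x goes to the back. When the drawer is out by q, the case's top board begins at x = q here. Drawer front: 14 mm thick, top 36 mm above the floor; inside 238 mm wide, 265 long; side walls 24 mm high. Waxed: brass slides on it (friction 0.3).
- drawer_well (a point): Middle of the open front part of the drawer floor, 56 mm behind drawer_in, same axes. The floor is open over the whole width up to 56 mm behind this point; there the dividers begin: four walls 10 mm high, 6 mm thick, that go to the back and make three 50 mm wide bays for the bars (centres y = -56, 0, 56 mm) and a slim one outside each.
- bar_low: The broadest brass pitch bar, 120 mm long (x) x 46 wide (y) x 8 thick, 0.3 to 0.47 kg, a dark hole mark near each end. Origin: centre of its underside. It lies flat and lengthwise in any of the three bays, its front end 2 to 26 mm behind the dividers' front ends; with the drawer fully out its front 50 to 75 mm show. Too close to the dividers to grip by its sides there.
- bar_mid: Narrower brass pitch bar, 112 x 36 x 8 mm, in another bay; to be left there. Origin: centre of its underside.
- bar_high: Narrowest brass pitch bar, 104 x 29 x 8 mm, in another bay; to be left there. Origin: centre of its underside.
- block: Fixed teak key block: a trough 124 mm (x) x 236 (y), two cushion cords on its long walls with tops 48 mm above the desk, carved end boards at y = -108 and 108 mm (16 to 24 thick, up to 67 high). The cords run nearly along y, splayed: 66 mm apart at the empty place, 83 under the key. Origin: centre of the underside. It stands left or right of the drawer, the whetstone on the other side.
- block_rest (a point): Centre of the empty place on the block, at the height of the cords' tops: the middle of the bar's underside belongs here. Axes as the block's: the bar lies along x (either way round), across the cords. The end board's face is about 50 mm from here toward -y, the key's near edge 80 mm toward +y; between the cords the trough is open, 36 mm deep.
- key: Dark bronze gamelan key with bright scrape marks, 150 mm (x) x 48 (y) x 10 thick, 0.63 kg, lying loose across the block's cords. Origin: centre of its underside. Leave it alone.
- stone: Grey whetstone on a dark wooden base, 75 x 215 x 36 mm, loose. Origin: centre of the underside. Leave it alone.
- mallet: Horn mallet with a 64 mm head and a 210 mm handle, loose, on the desk beside the case. Origin: under the head. Leave it alone.
- tin: Low metal tin, 72 mm across, 34 high, loose, on the desk beside the case. Origin: centre of the underside. Leave it alone.
- scraper: Hand scraper, 190 mm long, 22 high, loose, on top of the case. Origin: under its middle. Leave it alone.

How it is judged:
By the outcome, as a careful person would: the job done as asked, in the order asked, and still so for the second after the job is handed in, with the robot touching nothing.
It also fails if it takes over 64 s, if anything falls off the work surface, if the arm or the gripper's body presses on something with over 40 N, if the wrist force passes 120 N, or if a joint passes its speed limit or range.

### The arm

A 7-joint arm with a two-finger parallel gripper is mounted at the origin on the work surface. World frame = base frame: x ahead of the robot, y to its left, z up, the work surface at z = 0. Lengths are in m, angles in rad, forces in N, time in s.
With the tool pointing down it reaches from about 0.4 to 0.85 m from the base axis. Payload 4.5 kg.
Tool frame: the origin (TCP) lies midway between the tips of the shut fingers; the grasp point (between the pads) lies 19 mm behind it; z points along the fingers, y is the direction in which the jaws open and shut (so a half turn about z gives the same grasp; the last joint's range is limited). The gripper opens to 88 mm and grips with 3 to 60 N. Pads are 18 mm wide; open, the fingers measure 123 mm over their backs; the gripper's body (75 mm by 187 mm) begins 45 mm behind the grasp point.
Start: joints at [-1.124, 0.689, -0.195, 1.565, 0.157, 0.902, -0.215], TCP at [0.251, 0.573, 0.239] pointing down, gripper open.
Joint ranges: [-3.01, 3.01], [-0.46, 2.08], [-1.47, 1.51], [0.13, 2.56], [-1, 4.14], [0.04, 2.09], [-2.66, 2.66]. Speed limits (rad/s): [2.57, 2.57, 3.14, 3.14, 3.14, 3.14, 3.14].

### API

Orientations are given as a unit quaternion [x, y, z, w].
In Python, from plant import get_state, snapshot, finish_job, regions_of gives the robot as it stands.
- The arm moves only by the tool send_rows, never from a script. Its argument "series" is a list of rows, each an object of numbers: "grip": the opening, from 0 (shut) to 1 (fully open); "dx", "dy", "dz": the shift along the tool's x, y, z in mm; "turn": the turn about the tool's z in rad. A call has 1 to 20 rows; each row shifts and turns the commanded pose from where the row before left it, along the tool's axes as they then stand; what a row does not reach is not made up. A row lasts 1/10 s, in which the tool goes at most 50 mm and 8.59 degrees, less where a joint would pass 70% of its speed; a pose out of reach is approached as far as the arm can. A call is refused whole if a number of a shift passes 50 or a number of a turn 0.15, either way. A call with a gripper value outside its range is refused whole. The fingers move at their own pace and stop on an object; "force" is the grip in N (left out, the last holds). Time passes only in rows, so rows that do not move let the fingers close. It gives the time, the measured TCP pose, the force and the opening at its end, in the units of the state.
- get_state(): the state, without advancing time (a new reading comes with each control period).
- snapshot(name): name is "scene" or "top" or "wrist"; returns a dict with "img" (420x560x3 uint8, red, green, blue), "depth" (420x560 float32, m along the optical axis (not along the pixel's ray), 0 where there is no reading), "fov_y" (degrees; the focal length in pixels is half the picture's height over the tangent of half this angle, whatever the lens; pixels are square), "cx", "cy" (the principal point, pixels), "k1" (the pictures are not rectified: a ray, as slopes to the right and down, at radius r is drawn at 1 + k1 r^2 times it, then the intrinsics apply), "R" (3x3) and "t" (3): a world point X has camera coordinates R X + t. Camera axes: x right, y down, z forward; pixel columns grow to the right and rows downward; lengths in m; the calibration is good to about 2 mm. A picture is of the moment at which its call begins.
- finish_job(): hands the job in, once; it reports no verdict.
Trained networks look in a picture, given as the dict that the camera call returned (one of the last four; its "shot" number tells which), for a name from the list of things; names that differ only in an ending like _2 or _b are one class to them, and where a whole thing is asked for, a point or a joint stands for the part that bears it (a point fixed in the world has none). Each returns a list of dicts, best first, with "score" (0 to 1); they miss things now and then, are a little off and sometimes report something else, mostly with a low value. They report only what shows in the picture. A call takes as long as a camera call.
- regions_of(picture, target): "pixels" (420x560 bool, what is visible of it) and "extent" ([left, top, right, bottom] in pixels, round what is visible of it).
The state is a dict: "clock": time; "q": joint angles; "qd": joint speeds; "joint_torque": joint torques, N m; "tool_pos": TCP position; "eef_rot": TCP orientation; "contact_force": force on the tool from outside, world axes, zero at the start; "moment": the same for the moment, N m; "opening": opening from 0.0 (shut) to 1.0 (fully open).
Only numpy, scipy, OpenCV 4.12 (cv2) and the standard library are available. Lean on these libraries where they do the work, as an engineer would, in place of code of your own. Each camera call takes 0.05 s, during which the arm holds its last target.

## Working session

There is one attempt and no reset: what is moved stays moved. The work goes in short steps, Python scripts to look and compute and a tool call to move; the robot and the scene stay as the last step left them, time stands still between calls to the robot, and variables do not carry over. Pictures are saved under pics/ and viewed, and the job is handed in when it is done.

Besides the shell and the picture viewer there is one more tool, called after "Request:" as name([rows], argument=value, ...), one row to a line, values as JSON. send_rows: Moves the arm, as the interface text tells. Its arguments: {"type":"object","properties":{"series":{"type":"array","items":{"type":"object","properties":{"grip":{"type":"number"},"dx":{"type":"number"},"dy":{"type":"number"},"dz":{"type":"number"},"turn":{"type":"number"}}}},"force":{"type":"number"}},"required":["series"]}

```bash
ls; mkdir -p pics; cat > h.py <<'E'
import numpy as np, cv2
from plant import get_state, snapshot, finish_job, regions_of
def K(s):
    f=210/np.tan(np.radians(s["fov_y"])/2); return f,s["cx"],s["cy"]
def save(s,n): cv2.imwrite("pics/"+n+".png",s["img"][:,:,::-1])
def cloud(s):
    f,cx,cy=K(s); A=np.array([[f,0,cx],[0,f,cy],[0,0,1]])
    # solve distortion x_d = x(1+k1 r^2): OpenCV model
    v,u=np.mgrid[0:420,0:560]; p=np.stack([u,v],-1).reshape(-1,1,2).astype(float)
    xy=cv2.undistortPointsIter(p,A,np.array([s["k1"],0,0,0,0.]),None,None,(3,50,1e-9)).reshape(420,560,2)
    d=s["depth"].astype(float)
    c=np.dstack([xy*d[...,None],d])
    w=(c-s["t"])@s["R"]; w[d<=0]=np.nan
    return w
def proj(s,X):
    f,cx,cy=K(s); c=np.atleast_2d(X)@s["R"].T+s["t"]; x=c[:,:2]/c[:,2:]; r=(x**2).sum(1,keepdims=True)
    return x*(1+s["k1"]*r)*f+[cx,cy]
E
python3 - <<'E'
from h import *
print(get_state())
for n in("scene","top","wrist"):
    s=snapshot(n); save(s,n+"0"); print(n,s["fov_y"],s["cx"],s["cy"],s["k1"],-s["R"].T@s["t"],s["R"][2], s["shot"])
E
```

```text
pics
{'clock': 0.0, 'q': array([-1.12415086,  0.69001468, -0.19450869,  1.56635298,  0.1573076 ,
        0.90249861, -0.21508891]), 'qd': array([-0.00097095,  0.00059317,  0.00063722,  0.00043414,  0.00127095,
       -0.00025407,  0.00071359]), 'joint_torque': array([-1.64292724e-04, -5.27567983e+01, -1.26668762e+00, -1.53426701e+01,
       -5.25709928e-02,  6.68105960e-03,  1.74623706e-04]), 'tool_pos': array([0.25055349, 0.57187888, 0.23788836]), 'eef_rot': array([ 2.04912222e-01,  9.78779902e-01, -9.32595651e-04, -1.22188031e-04]), 'contact_force': array([ 0.78536571,  0.18862823, -0.70207427]), 'moment': array([-0.04191919, -0.01586528,  0.00389265]), 'opening': 0.9967129895603926}
scene 43.84862390762321 269.15491531976306 212.21674217528744 -0.14610074242202264 [ 1.43732513 -0.27001651  0.89142437] [-0.708487    0.21545313 -0.67203133] 1
top 43.712707804550185 269.9122283474377 211.64020701153407 0.04263850930433859 [0.31993637 0.02734579 1.25002388] [ 2.25437454e-01 -7.53560570e-04 -9.74257351e-01] 2
wrist 67.7893758324899 280.3923064578038 208.85381683387936 0.011967612907156686 [0.1794112  0.60520231 0.38369844] [ 0.27642007 -0.12431738 -0.95296229] 3
```

View pics/scene0.png

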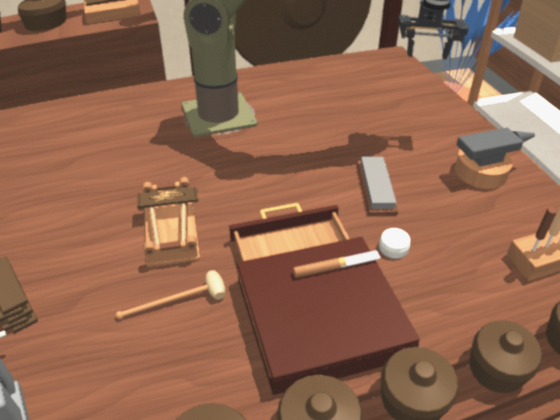

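View pics/top0.png

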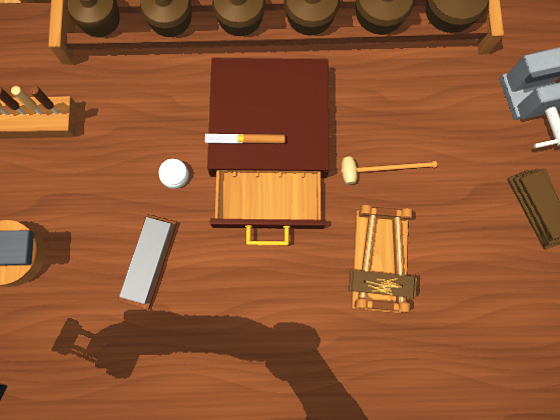

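```bash
python3 - <<'E'
from h import *
s=snapshot("top"); w=cloud(s)
for n in["drawer_handle","case","block","key","stone","drawer","mallet","tin","bar_low"]:
    for r in regions_of(s,n)[:2]:
        m=r["pixels"]; p=w[m]; p=p[~np.isnan(p[:,0])]
        if len(p)<5: continue
        print(n,round(r["score"],2),r["extent"],len(p),p.mean(0).round(3),np.percentile(p,2,axis=0).round(3),np.percentile(p,98,axis=0).round(3))
        z=p[:,2]; t=p[z>np.percentile(z,60)]
        q=cv2.minAreaRect((p[:,:2]*1000).astype(np.float32)); print("   rect",q)
E
```

```text
drawer_handle 0.71 [208.1, 170.6, 326.3, 248.7] 6488 [0.631 0.032 0.021] [ 0.529 -0.09   0.008] [0.708 0.153 0.052]
   rect ((617.3472900390625, 33.14811706542969), (276.9466857910156, 190.5921173095703), 87.9774398803711)
case 0.93 [204.6, 57.6, 330.7, 245.7] 19484 [0.77  0.025 0.049] [ 0.563 -0.115  0.01 ] [0.978 0.163 0.068]
   rect ((774.0381469726562, 26.318572998046875), (313.6136474609375, 504.221435546875), 88.06719970703125)
block 0.86 [352.0, 203.0, 414.3, 313.7] 4380 [ 0.497 -0.232  0.029] [ 0.366 -0.296  0.006] [ 0.597 -0.167  0.067]
   rect ((490.0386657714844, -236.19802856445312), (129.3253631591797, 257.7784423828125), 83.51705169677734)
key 0.76 [348.9, 267.8, 417.2, 302.6] 1484 [ 0.424 -0.224  0.057] [ 0.395 -0.296  0.013] [ 0.453 -0.153  0.063]
   rect ((426.1037902832031, -233.1722412109375), (166.80039978027344, 57.7709846496582), 81.81179809570312)
stone 0.86 [116.3, 216.7, 173.4, 311.0] 2985 [0.49  0.316 0.031] [0.392 0.265 0.004] [0.594 0.37  0.041]
   rect ((496.52032470703125, 321.86114501953125), (80.65796661376953, 220.342041015625), 72.98944854736328)
dra
[... 376 characters left out ...]
 (237.0534210205078, 63.069549560546875), 88.51432037353516)
tin 0.96 [156.8, 162.4, 186.4, 186.5] 671 [0.703 0.259 0.032] [0.674 0.229 0.013] [0.734 0.291 0.039]
   rect ((705.0151977539062, 260.6803283691406), (67.47867584228516, 64.5701675415039), 82.67384338378906)
tin 0.19 [206.8, 59.6, 330.2, 246.3] 18974 [0.772 0.024 0.049] [ 0.567 -0.114  0.01 ] [0.976 0.162 0.068]
   rect ((770.7303466796875, 21.731338500976562), (306.8790588378906, 493.9127502441406), 87.67398071289062)
bar_low 0.25 [156.7, 159.7, 186.9, 189.6] 727 [0.703 0.26  0.03 ] [ 0.674  0.229 -0.   ] [0.738 0.292 0.039]
   rect ((708.4200439453125, 266.07293701171875), (80.3839340209961, 68.52704620361328), 69.7157974243164)
```

The top view shows the case at about (268,115), the drawer half out with its handle at (268,235), the block at (383,260) with the key at its near end (385,285), and its empty place near (387,235). Next I'll measure the frames.

```bash
python3 - <<'E'
from h import *
s=snapshot("top"); w=cloud(s)
def near(l,zc): pass
X,Y,Z=w[...,0],w[...,1],w[...,2]
def rect(m,n):
    m=cv2.morphologyEx(m.astype(np.uint8),cv2.MORPH_OPEN,np.ones((3,3)))
    k,l,st,c=cv2.connectedComponentsWithStats(m); i=1+np.argmax(st[1:,4]); p=w[l==i]
    q=cv2.minAreaRect((p[:,:2]*1000).astype(np.float32)); print(n,len(p),np.median(p[:,2]).round(4),cv2.boxPoints(q).round(0).tolist(),q[1],q[2])
    return p
rect((Z>.055)&(Z<.072)&(X>.6)&(X<1.05)&(abs(Y-.03)<.2),"case")
rect((Z>.042)&(Z<.06)&(X>.5)&(X<.66)&(abs(Y-.03)<.2),"front")
rect((Z>.0535)&(Z<.066)&(X>.38)&(X<.47)&(Y>-.33)&(Y<-.12),"key")
m=(Z>.02)&(Z<.05)&(X>.5)&(X<.6)&(abs(Y-.03)<.08)
img=s["img"].astype(int); yel=(img[...,0]>170)&(img[...,2]<90)&(X>.5)&(X<.6)&(abs(Y-.03)<.1)
p=w[yel]; print("handle",len(p),np.percentile(p,[2,50,98],axis=0).round(3).tolist())
# block crop
c=cv2.resize(s["img"][190:330,330:440],None,fx=5,fy=4.2,interpolation=cv2.INTER_CUBIC)
cv2.imwrite("pics/blk.png",cv2.resize(s["img"][190:330,330:440],None,fx=4,fy=4,interpolation=cv2.INTER_CUBIC)[:,:,::-1])
for v in range(204,316,4):
    print(v,[ (int(1000*X[v,u]),int(1000*Y[v,u]),int(1000*Z[v,u])) for u in range(350,420,6)])
E
```

```text
case 12600 0.0641 [[690.0, -118.0], [983.0, -130.0], [995.0, 163.0], [703.0, 175.0]] (293.4077453613281, 293.1987609863281) 87.63525390625
front 701 0.0498 [[561.0, -99.0], [577.0, -100.0], [586.0, 168.0], [571.0, 168.0]] (267.7112731933594, 15.29808521270752) 88.0087661743164
key 1303 0.0582 [[390.0, -295.0], [438.0, -301.0], [457.0, -153.0], [410.0, -147.0]] (149.244873046875, 47.882293701171875) 82.47795104980469
handle 1308 [[0.501, -0.065, -0.004], [0.527, 0.041, 0.011], [0.599, 0.126, 0.042]]
204 [(622, -170, 1), (623, -185, -1), (622, -200, 0), (622, -214, -1), (621, -229, -1), (621, -244, -2), (620, -258, 0), (620, -272, 1), (619, -287, 0), (619, -302, 0), (618, -316, 1), (618, -330, 2)]
208 [(612, -169, 1), (612, -184, 1), (597, -188, 61), (596, -201, 64), (597, -216, 57), (598, -231, 54), (597, -244, 56), (611, -273, -3), (609, -286, 0), (594, -284, 63), (608, -314, 4), (608, -329, 2)]
212 [(602, -169, 1), (601, -183, 3), (588, -187, 59), (587, -200, 64), (588, -216, 55), (587, -229, 58), (587, -243, 58), (587, -257, 56), (587, -271, 57), (585, -284, 63), (584, -296, 67), (
[... 1082 characters left out ...]
40, -192, 13), (534, -201, 41), (539, -221, 11), (539, -235, 12), (539, -249, 11), (538, -264, 11), (532, -270, 45), (536, -291, 17), (538, -308, 5), (538, -322, 6)]
240 [(533, -165, -1), (530, -177, 14), (530, -191, 12), (524, -199, 46), (530, -220, 10), (529, -234, 14), (529, -248, 12), (528, -262, 15), (522, -268, 48), (528, -291, 13), (529, -308, 1), (529, -324, -1)]
244 [(524, -164, -2), (522, -177, 8), (521, -191, 10), (515, -199, 45), (520, -219, 12), (519, -233, 13), (519, -247, 13), (519, -262, 11), (512, -267, 51), (519, -291, 8), (519, -307, 2), (520, -324, -5)]Traceback (most recent call last):
  File "<stdin>", line 20, in <module>
ValueError: cannot convert float NaN to integer
```

View pics/blk.png

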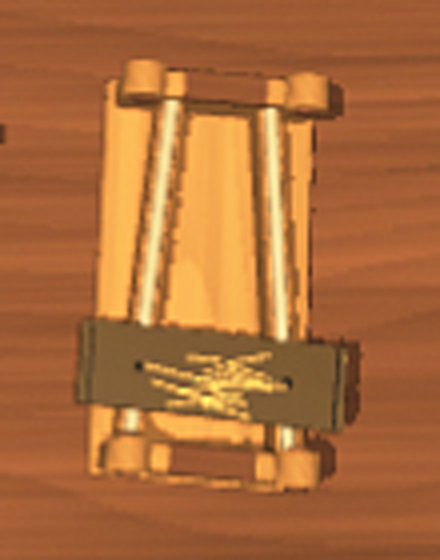

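```bash
cat >> h.py <<'E'
def rays(s,uv):
    f,cx,cy=K(s); A=np.array([[f,0,cx],[0,f,cy],[0,0,1]])
    xy=cv2.undistortPointsIter(np.array(uv,float).reshape(-1,1,2),A,np.array([s["k1"],0,0,0,0.]),None,None,(3,50,1e-9)).reshape(-1,2)
    d=np.c_[xy,np.ones(len(xy))]@s["R"]; return -s["R"].T@s["t"],d
def onz(s,uv,z):
    o,d=rays(s,uv); return o+d*((z-o[2])/d[:,2])[:,None]
from scipy.spatial.transform import Rotation as Ro
def plan(tgt,yaw=None):
    """tgt world TCP; yaw deg = direction of tool y in world (mod 180)"""
    st=get_state(); M=Ro.from_quat(st["eef_rot"]).as_matrix(); p=st["tool_pos"]
    y=np.degrees(np.arctan2(M[1,1],M[0,1])); print("pos",p.round(4),"yaw",y.round(2),"F",st["contact_force"].round(1),"open",round(st["opening"],3),"t",round(st["clock"],2))
    a=M
    if yaw is not None:
        dy=(yaw-y+90)%180-90; print("turn",-np.radians(dy).round(4)); a=Ro.from_euler("z",dy,degrees=True).as_matrix()@M
    print("tool shift mm (after turn):",(1000*a.T@(np.array(tgt)-p)).round(1))
E
python3 - <<'E'
from h import *
plan([.548,.035,.238],87.65)
s=snapshot("top")
L=onz(s,[[372.5,216.5],[366.2,271]],.048);R=onz(s,[[397.5,217],[400.2,275]],.048)
print(L.round(4),R.round(4))
E
```

```text
pos [0.2507 0.5725 0.2388] yaw 66.35 F [-0.7  0.8 -0.9] open 1.002 t 0.7
turn -0.3718
tool shift mm (after turn): [-319.1 -524.9    0.7]
[[ 0.5799 -0.2138  0.048 ]
 [ 0.4527 -0.1904  0.048 ]] [[ 0.5772 -0.272   0.048 ]
 [ 0.4417 -0.267   0.048 ]]
```

Request:
send_rows([
  {"turn": -0.124,"grip": 0},
  {"turn": -0.124,"grip": 0},
  {"turn": -0.124,"grip": 0},
  {"dx": -20,"dy": -33},
  {"dx": -20,"dy": -33},
  {"dx": -20,"dy": -33},
  {"dx": -20,"dy": -33},
  {"dx": -20,"dy": -33},
  {"dx": -20,"dy": -33},
  {"dx": -20,"dy": -33},
  {"dx": -20,"dy": -33},
  {"dx": -20,"dy": -33},
  {"dx": -20,"dy": -33},
  {"dx": -20,"dy": -33},
  {"dx": -20,"dy": -33},
  {"dx": -20,"dy": -33},
  {"dx": -20,"dy": -33},
  {"dx": -20,"dy": -33},
  {"dx": -19,"dy": -30},
])

```text
schema error: expected keys grip, dx, dy, dz, turn
```

```bash
python3 - <<'E'
from h import *
plan([.548,.035,.1],87.65)
s=snapshot("wrist"); save(s,"w1"); w=cloud(s)
for r in regions_of(s,"drawer_handle")[:1]: print(r["score"],r["extent"])
s=snapshot("top"); save(s,"t1")
E
```

```text
pos [0.2507 0.5725 0.2388] yaw 66.35 F [ 0.2 -0.1 -0.4] open 0.999 t 0.75
turn -0.3717
tool shift mm (after turn): [-319.1 -524.9  138.7]
```

View pics/w1.png

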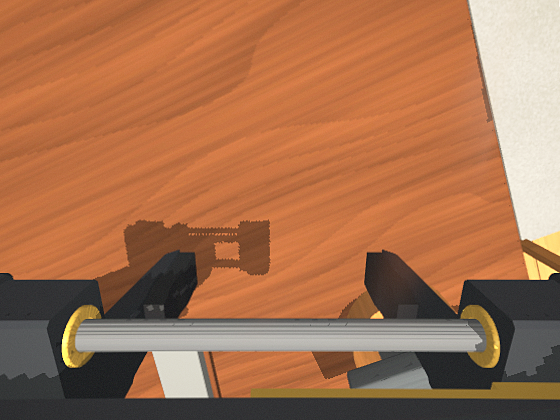

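The wrist view still shows the start position, with bare desk and the stone at (185,375). The call was refused because every row needs all five keys.

Request:
send_rows([
  {"dx": 0,"dy": 0,"dz": 0,"turn": -0.124,"grip": 0},
  {"dx": 0,"dy": 0,"dz": 0,"turn": -0.124,"grip": 0},
  {"dx": 0,"dy": 0,"dz": 0,"turn": -0.124,"grip": 0},
  {"dx": -20,"dy": -33,"dz": 0,"turn": 0,"grip": 0},
  {"dx": -20,"dy": -33,"dz": 0,"turn": 0,"grip": 0},
  {"dx": -20,"dy": -33,"dz": 0,"turn": 0,"grip": 0},
  {"dx": -20,"dy": -33,"dz": 0,"turn": 0,"grip": 0},
  {"dx": -20,"dy": -33,"dz": 0,"turn": 0,"grip": 0},
  {"dx": -20,"dy": -33,"dz": 0,"turn": 0,"grip": 0},
  {"dx": -20,"dy": -33,"dz": 0,"turn": 0,"grip": 0},
  {"dx": -20,"dy": -33,"dz": 0,"turn": 0,"grip": 0},
  {"dx": -20,"dy": -33,"dz": 0,"turn": 0,"grip": 0},
  {"dx": -20,"dy": -33,"dz": 0,"turn": 0,"grip": 0},
  {"dx": -20,"dy": -33,"dz": 0,"turn": 0,"grip": 0},
  {"dx": -20,"dy": -33,"dz": 0,"turn": 0,"grip": 0},
  {"dx": -20,"dy": -33,"dz": 0,"turn": 0,"grip": 0},
  {"dx": -20,"dy": -33,"dz": 0,"turn": 0,"grip": 0},
  {"dx": -20,"dy": -33,"dz": 0,"turn": 0,"grip": 0},
  {"dx": -19,"dy": -30,"dz": 0,"turn": 0,"grip": 0},
])

```text
clock: 2.8
tool_pos: [0.5489, 0.0329, 0.2388]
eef_rot: [0.021, 1.0, -0.0, 0.0]
contact_force: [0.4, 0.5, 0.8]
opening: 0.004
```

```bash
python3 - <<'E'
from h import *
plan([.548,.035,.1],87.65)
s=snapshot("wrist"); save(s,"w2"); w=cloud(s)
for r in regions_of(s,"drawer_handle")[:1]: print(r["score"],r["extent"])
print(proj(s,[[.548,.035,.034],[.526,.036,.039],[.571,.168,.05],[.561,-.099,.05]]).round(0))
E
```

```text
pos [0.5489 0.0329 0.2388] yaw 87.6 F [0.4 0.5 0.8] open 0.004 t 2.8
turn -0.0009
tool shift mm (after turn): [  1.    2.1 138.8]
0.84 [160.0, 158.3, 402.0, 279.5]
[[281. 180.]
 [281. 162.]
 [402. 199.]
 [161. 200.]]
```

View pics/w2.png

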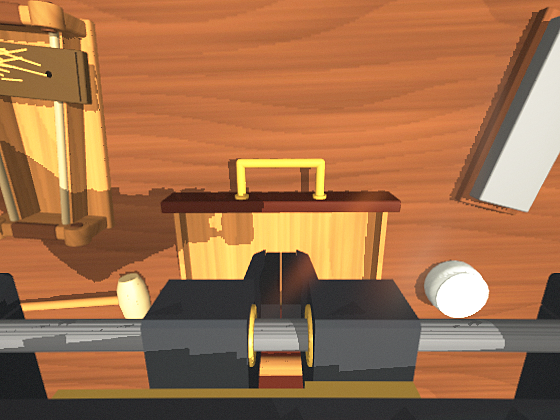

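The wrist view shows the handle bar at (281,162), where I predicted it, and the drawer front at rows 193–211.

```bash
python3 - <<'E'
from h import *
s=snapshot("wrist")
print(onz(s,[[281,193],[281,211]],.05).round(4), onz(s,[[281,158],[281,166],[239,162],[325,162]],.036).round(4))
E
```

```text
[[0.5606 0.029  0.05  ]
 [0.5814 0.028  0.05  ]] [[ 0.5242  0.0309  0.036 ]
 [ 0.5331  0.0304  0.036 ]
 [ 0.5262 -0.0162  0.036 ]
 [ 0.5311  0.0796  0.036 ]]
```

Request:
send_rows([
  {"dx": 0,"dy": 1,"dz": 30,"turn": 0,"grip": 0},
  {"dx": 0,"dy": 0,"dz": 30,"turn": 0,"grip": 0},
  {"dx": 0,"dy": 0,"dz": 30,"turn": 0,"grip": 0},
  {"dx": 0,"dy": 0,"dz": 30,"turn": 0,"grip": 0},
  {"dx": 0,"dy": 0,"dz": 30,"turn": 0,"grip": 0},
  {"dx": 0,"dy": 0,"dz": 20,"turn": 0,"grip": 0},
  {"dx": 0,"dy": 0,"dz": 15,"turn": 0,"grip": 0},
  {"dx": 0,"dy": 0,"dz": 10,"turn": 0,"grip": 0},
  {"dx": 0,"dy": 0,"dz": 10,"turn": 0,"grip": 0},
  {"dx": 0,"dy": 0,"dz": 10,"turn": 0,"grip": 0},
  {"dx": 0,"dy": 0,"dz": 4,"turn": 0,"grip": 0},
])

```text
clock: 4.05
tool_pos: [0.5479, 0.0362, 0.0191]
eef_rot: [0.02, 1.0, 0.0, -0.0]
contact_force: [-0.3, -0.4, 1.2]
opening: 0.006
```

```bash
python3 - <<'E'
from h import *
plan([.548,.035,.02],87.65)
s=snapshot("wrist"); save(s,"w3")
E
```

```text
pos [0.5479 0.0362 0.0191] yaw 87.68 F [-0.3 -0.4  1.2] open 0.006 t 4.05
turn 0.0006
tool shift mm (after turn): [-0.2 -1.2 -0.9]
```

View pics/w3.png

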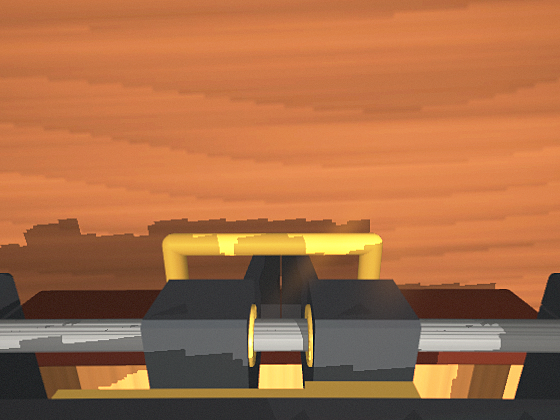

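The shut fingers are inside the bow, with the handle bar at rows 233–255 in front of them. Now I'll pull.

Request:
send_rows([
  {"dx": 4,"dy": 0,"dz": 0,"turn": 0,"grip": 0},
  {"dx": 4,"dy": 0,"dz": 0,"turn": 0,"grip": 0},
  {"dx": 6,"dy": 0,"dz": 0,"turn": 0,"grip": 0},
  {"dx": 6,"dy": 0,"dz": 0,"turn": 0,"grip": 0},
  {"dx": 7,"dy": 0,"dz": 0,"turn": 0,"grip": 0},
  {"dx": 7,"dy": 0,"dz": 0,"turn": 0,"grip": 0},
  {"dx": 7,"dy": 0,"dz": 0,"turn": 0,"grip": 0},
  {"dx": 7,"dy": 0,"dz": 0,"turn": 0,"grip": 0},
  {"dx": 7,"dy": 0,"dz": 0,"turn": 0,"grip": 0},
  {"dx": 6,"dy": 0,"dz": 0,"turn": 0,"grip": 0},
  {"dx": 4,"dy": 0,"dz": 0,"turn": 0,"grip": 0},
  {"dx": 3,"dy": 0,"dz": 0,"turn": 0,"grip": 0},
])

```text
clock: 5.3
tool_pos: [0.4796, 0.0388, 0.0196]
eef_rot: [0.02, 1.0, -0.0, -0.0]
contact_force: [1.8, 0.1, 1.0]
opening: 0.006
```

Request:
send_rows([
  {"dx": 2,"dy": 0,"dz": 0,"turn": 0,"grip": 0},
  {"dx": 2,"dy": 0,"dz": 0,"turn": 0,"grip": 0},
  {"dx": 2,"dy": 0,"dz": 0,"turn": 0,"grip": 0},
])

```text
clock: 5.6
tool_pos: [0.4743, 0.039, 0.0197]
eef_rot: [0.02, 1.0, 0.0, 0.0]
contact_force: [2.3, -0.9, -0.0]
opening: 0.008
```

Request:
send_rows([
  {"dx": 2,"dy": 0,"dz": 0,"turn": 0,"grip": 0},
  {"dx": 2,"dy": 0,"dz": 0,"turn": 0,"grip": 0},
])

```text
clock: 5.8
tool_pos: [0.4702, 0.0391, 0.0197]
eef_rot: [0.02, 1.0, 0.0, 0.0]
contact_force: [4.9, -1.8, -0.6]
opening: 0.004
```

Request:
send_rows([
  {"dx": 2,"dy": 0,"dz": 0,"turn": 0,"grip": 0},
  {"dx": 2,"dy": 0,"dz": 0,"turn": 0,"grip": 0},
])

```text
clock: 6.0
tool_pos: [0.4702, 0.0392, 0.0199]
eef_rot: [0.021, 1.0, 0.001, 0.004]
contact_force: [9.8, -3.3, -4.7]
opening: 0.004
```

The drawer is at its stop: force is rising with no motion. I'll back off, lift and look.

Request:
send_rows([
  {"dx": -5,"dy": 0,"dz": 0,"turn": 0,"grip": 0},
  {"dx": -5,"dy": 0,"dz": 0,"turn": 0,"grip": 0},
  {"dx": 0,"dy": 0,"dz": -10,"turn": 0,"grip": 0},
  {"dx": 0,"dy": 0,"dz": -20,"turn": 0,"grip": 0},
  {"dx": 0,"dy": 0,"dz": -30,"turn": 0,"grip": 0},
  {"dx": 0,"dy": 0,"dz": -40,"turn": 0,"grip": 0},
  {"dx": 0,"dy": 0,"dz": -40,"turn": 0,"grip": 0},
  {"dx": 0,"dy": 0,"dz": -40,"turn": 0,"grip": 0},
  {"dx": 0,"dy": 0,"dz": -30,"turn": 0,"grip": 0},
  {"dx": 0,"dy": 0,"dz": 0,"turn": 0,"grip": 0},
])

```text
clock: 7.0
tool_pos: [0.4773, 0.0393, 0.2337]
eef_rot: [0.02, 1.0, 0.001, 0.003]
contact_force: [0.0, 0.4, 0.0]
opening: 0.005
```

```bash
python3 - <<'E'
from h import *
plan([.55,.035,.2],87.65)
s=snapshot("wrist"); save(s,"w4")
s=snapshot("top"); save(s,"t4"); w=cloud(s)
for n in ["bar_low","bar_mid","bar_high"]:
    for r in regions_of(s,n)[:3]:
        p=w[r["pixels"]]; print(n,r["score"],r["extent"],np.nanmean(p,0).round(3))
E
```

```text
pos [0.4773 0.0393 0.2337] yaw 87.67 F [0.  0.4 0. ] open 0.005 t 7.0
turn 0.0003
tool shift mm (after turn): [-72.6  -1.3  34.2]
bar_low 0.82 [230.8, 170.4, 255.3, 193.0] [0.685 0.088 0.022]
bar_low 0.72 [212.8, 168.9, 320.6, 278.9] [0.639 0.017 0.024]
bar_mid 0.53 [282.1, 167.7, 299.1, 194.1] [ 0.679 -0.027  0.022]
bar_mid 0.53 [233.6, 169.3, 257.3, 196.5] [0.685 0.088 0.022]
bar_high 0.43 [261.3, 167.8, 272.5, 178.9] [0.703 0.033 0.023]
```

View pics/w4.png

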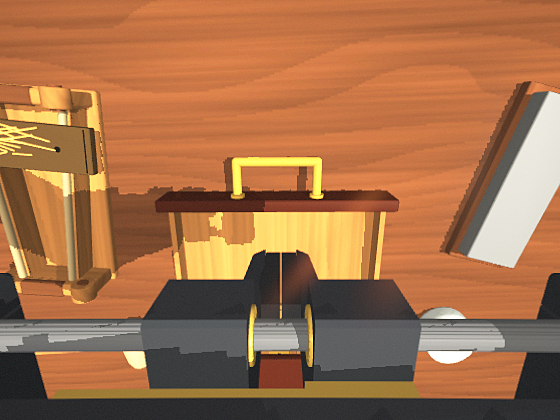

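View pics/t4.png

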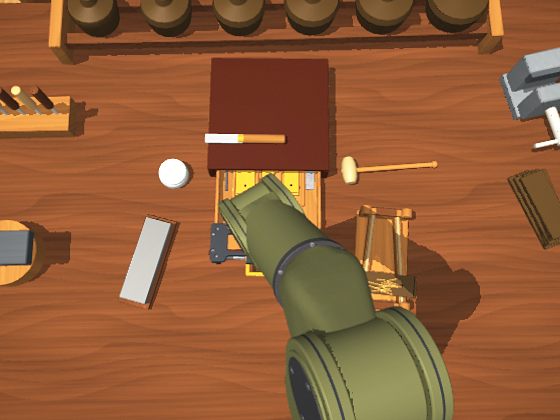

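The top view shows bars at (243,182) and (291,182), and the arm hides the middle bay. I'll move the wrist over the drawer's back for a clear view.

Request:
send_rows([
  {"dx": -25,"dy": 0,"dz": 0,"turn": 0,"grip": 0},
  {"dx": -30,"dy": 0,"dz": -5,"turn": 0,"grip": 0},
  {"dx": -30,"dy": 0,"dz": -5,"turn": 0,"grip": 0},
  {"dx": -30,"dy": 0,"dz": -5,"turn": 0,"grip": 0},
  {"dx": -30,"dy": 0,"dz": -5,"turn": 0,"grip": 0},
  {"dx": 0,"dy": 0,"dz": 0,"turn": 0,"grip": 0},
])

```text
clock: 7.85
tool_pos: [0.6239, 0.0328, 0.2482]
eef_rot: [0.021, 1.0, 0.0, 0.001]
contact_force: [-0.5, -0.0, -1.5]
opening: 0.004
```

```bash
python3 - <<'E'
from h import *
plan([.55,.035,.2],87.65)
s=snapshot("wrist"); save(s,"w5")
w=cloud(s)
for n in ["bar_low","bar_mid","bar_high"]:
    for r in regions_of(s,n)[:3]:
        p=w[r["pixels"]]; print(n,r["score"],r["extent"],np.nanmean(p,0).round(3))
s=snapshot("scene"); save(s,"s5")
E
```

```text
pos [0.6239 0.0328 0.2482] yaw 87.58 F [-0.5 -0.  -1.5] open 0.004 t 7.85
turn -0.0012
tool shift mm (after turn): [74.  -0.8 48.1]
bar_low 0.91 [303.8, 191.1, 340.1, 246.0] [0.679 0.084 0.021]
bar_mid 0.7 [144.4, 5.7, 409.9, 388.8] [0.605 0.031 0.029]
bar_mid 0.68 [219.1, 198.6, 249.4, 246.4] [ 0.677 -0.026  0.021]
bar_high 0.86 [264.7, 194.4, 291.0, 246.1] [0.68  0.03  0.021]
```

View pics/w5.png

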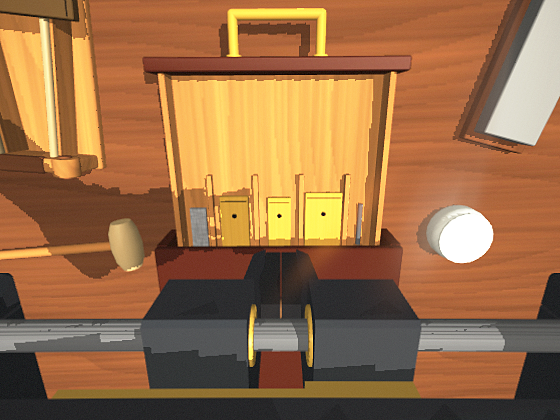

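View pics/s5.png

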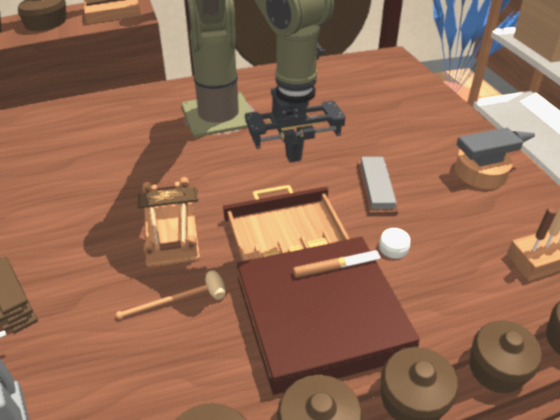

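The wrist view has three bars: left at u 220–250, middle at u 267–291, right at u 305–341. The right one (+y) looks broadest, and I'll check the widths.

```bash
python3 - <<'E'
from h import *
s=snapshot("wrist")
cv2.imwrite("pics/w5c.png",cv2.resize(s["img"][150:255,160:400],None,fx=3.2,fy=3.2,interpolation=cv2.INTER_CUBIC)[:,:,::-1])
P=onz(s,[[220,205],[250,205],[267,205],[291,205],[305,200],[341,200],[323,193],[323,213],[323,245]],.022); print((P*1000).round(1))
print((onz(s,[[209,176],[255,176],[299,176],[346,176]],.024)*1000).round(1))
print((onz(s,[[150,64],[408,64]],.05)*1000).round(1),(onz(s,[[280,56],[280,72]],.05)*1000).round(1))
print((onz(s,[[280,246]],.064)*1000).round(1))
E
```

```text
[[651.1 -42.5  22. ]
 [652.6  -5.2  22. ]
 [653.4  15.9  22. ]
 [654.6  45.8  22. ]
 [648.9  63.3  22. ]
 [650.7 107.8  22. ]
 [640.8  85.6  22. ]
 [666.7  85.6  22. ]
 [710.5  85.6  22. ]]
[[613.6 -51.7  24. ]
 [615.8   3.6  24. ]
 [618.   56.5  24. ]
 [620.3 113.   24. ]]
[[492.4 -92.   50. ]
 [503.1 167.2  50. ]] [[490.3  39.   50. ]
 [504.9  38.4  50. ]]
[[690.7  30.7  64. ]]
```

View pics/w5c.png

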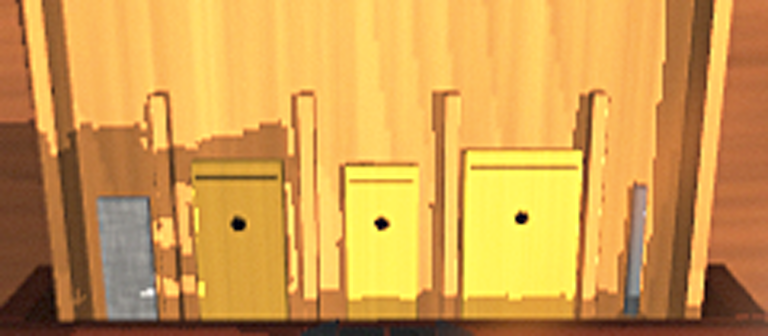

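The widths come out at 37, 30 and 45 mm, so the +y bar is bar_low. Its front end is at x≈0.641 and its centre line at y≈0.0855. I'll go above it.

```bash
python3 - <<'E'
from h import *
plan([.668,.0848,.032],87.65)
E
```

```text
pos [0.6197 0.0331 0.2492] yaw 87.71 F [ 0.4  0.7 -0.3] open 0.009 t 8.15
turn 0.0011
tool shift mm (after turn): [-46.6  53.7 217.1]
```

Request:
send_rows([
  {"dx": -15,"dy": 18,"dz": 0,"turn": 0,"grip": 0},
  {"dx": -16,"dy": 18,"dz": 0,"turn": 0,"grip": 0},
  {"dx": -16,"dy": 18,"dz": 0,"turn": 0,"grip": 0},
  {"dx": 0,"dy": 0,"dz": 35,"turn": 0,"grip": 0},
  {"dx": 0,"dy": 0,"dz": 40,"turn": 0,"grip": 0},
  {"dx": 0,"dy": 0,"dz": 40,"turn": 0,"grip": 0},
  {"dx": 0,"dy": 0,"dz": 40,"turn": 0,"grip": 0},
  {"dx": 0,"dy": 0,"dz": 30,"turn": 0,"grip": 0},
  {"dx": 0,"dy": 0,"dz": 20,"turn": 0,"grip": 0},
  {"dx": 0,"dy": 0,"dz": 8,"turn": 0,"grip": 0},
  {"dx": 0,"dy": 0,"dz": 0,"turn": 0,"grip": 0},
  {"dx": 0,"dy": 0,"dz": 0,"turn": 0,"grip": 0},
])

```text
clock: 9.35
tool_pos: [0.6708, 0.0853, 0.0379]
eef_rot: [0.02, 1.0, 0.0, 0.001]
contact_force: [0.2, -0.8, 0.5]
opening: 0.004
```

```bash
python3 - <<'E'
from h import *
plan([.668,.0848,.022],87.65)
s=snapshot("wrist"); save(s,"w6")
E
```

```text
pos [0.6708 0.0853 0.0379] yaw 87.66 F [ 0.2 -0.8  0.5] open 0.004 t 9.35
turn 0.0003
tool shift mm (after turn): [ 2.8 -0.6 15.9]
```

View pics/w6.png

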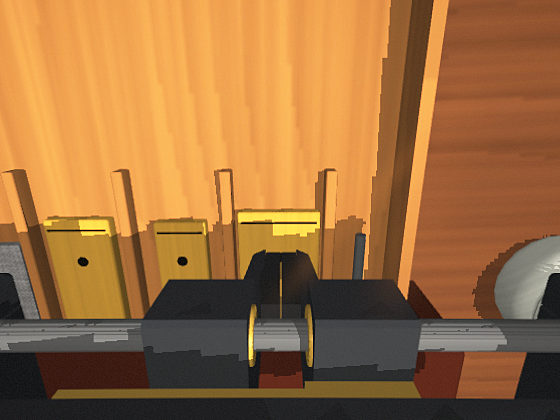

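The fingers (u≈281) are centred over the broad bar (u 238–321). I'll go down to contact.

Request:
send_rows([
  {"dx": 3,"dy": 0,"dz": 6,"turn": 0,"grip": 0},
  {"dx": 0,"dy": 0,"dz": 6,"turn": 0,"grip": 0},
  {"dx": 0,"dy": 0,"dz": 3,"turn": 0,"grip": 0},
  {"dx": 0,"dy": 0,"dz": 0,"turn": 0,"grip": 0},
])

```text
clock: 9.8
tool_pos: [0.6681, 0.0851, 0.0225]
eef_rot: [0.02, 1.0, 0.0, 0.001]
contact_force: [-0.0, -0.9, 4.7]
opening: 0.005
```

Request:
send_rows([
  {"dx": 0,"dy": 0,"dz": 2,"turn": 0,"grip": 0},
  {"dx": 0,"dy": 0,"dz": 0,"turn": 0,"grip": 0},
])

```text
clock: 10.0
tool_pos: [0.6698, 0.085, 0.0225]
eef_rot: [0.021, 1.0, 0.0, 0.003]
contact_force: [-0.7, -1.1, 13.8]
opening: 0.006
```

Request:
send_rows([
  {"dx": 0,"dy": 0,"dz": 1,"turn": 0,"grip": 0},
  {"dx": 2,"dy": 0,"dz": 0,"turn": 0,"grip": 0},
  {"dx": 3,"dy": 0,"dz": 0,"turn": 0,"grip": 0},
  {"dx": 4,"dy": 0,"dz": 0,"turn": 0,"grip": 0},
  {"dx": 5,"dy": 0,"dz": 0,"turn": 0,"grip": 0},
  {"dx": 5,"dy": 0,"dz": 0,"turn": 0,"grip": 0},
  {"dx": 5,"dy": 0,"dz": 0,"turn": 0,"grip": 0},
  {"dx": 4,"dy": 0,"dz": 0,"turn": 0,"grip": 0},
  {"dx": 2,"dy": 0,"dz": 0,"turn": 0,"grip": 0},
])

```text
clock: 10.9
tool_pos: [0.6438, 0.0875, 0.0225]
eef_rot: [0.021, 1.0, 0.002, 0.007]
contact_force: [5.6, 0.3, 12.4]
opening: 0.006
```

```bash
python3 - <<'E'
from h import *
plan([.55,.0848,.022],87.65)
s=snapshot("wrist"); save(s,"w7")
for r in regions_of(s,"bar_low")[:2]: print(r["score"],r["extent"])
E
```

```text
pos [0.6438 0.0875 0.0225] yaw 87.63 F [ 5.6  0.3 12.4] open 0.006 t 10.9
turn -0.0003
tool shift mm (after turn): [93.6 -6.6 -0.8]
0.73 [234.6, 222.1, 324.6, 386.3]
```

View pics/w7.png

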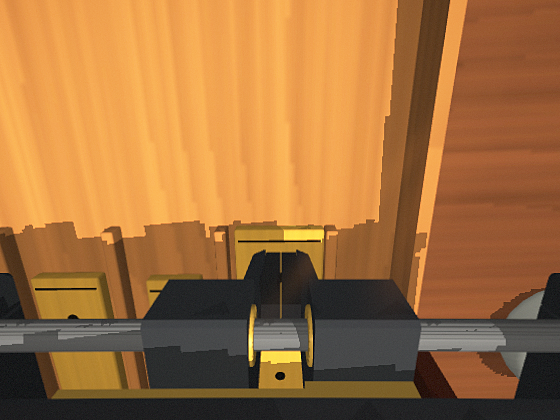

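```bash
python3 - <<'E'
from h import *
s=snapshot("wrist")
print((onz(s,[[280,229],[237,229],[323,229]],.022)*1000).round(1))
E
```

```text
[[622.6  89.4  22. ]
 [621.7  68.   22. ]
 [623.5 110.9  22. ]]
```

Request:
send_rows([
  {"dx": 3,"dy": 0,"dz": 0.5,"turn": 0,"grip": 0},
  {"dx": 5,"dy": 0,"dz": 0,"turn": 0,"grip": 0},
  {"dx": 6,"dy": 0,"dz": 0,"turn": 0,"grip": 0},
  {"dx": 6,"dy": 0,"dz": 0,"turn": 0,"grip": 0},
  {"dx": 6,"dy": 0,"dz": 0,"turn": 0,"grip": 0},
  {"dx": 6,"dy": 0,"dz": 0,"turn": 0,"grip": 0},
  {"dx": 6,"dy": 0,"dz": 0,"turn": 0,"grip": 0},
  {"dx": 6,"dy": 0,"dz": 0,"turn": 0,"grip": 0},
  {"dx": 4,"dy": 0,"dz": 0,"turn": 0,"grip": 0},
  {"dx": 2,"dy": 0,"dz": 0,"turn": 0,"grip": 0},
])

```text
clock: 12.05
tool_pos: [0.5957, 0.0897, 0.0224]
eef_rot: [0.021, 1.0, 0.002, 0.009]
contact_force: [7.7, -1.5, 17.0]
opening: 0.005
```

```bash
python3 - <<'E'
from h import *
plan([.55,.0848,.022],87.65)
s=snapshot("wrist"); save(s,"w8")
for r in regions_of(s,"bar_low")[:2]: print(r["score"],r["extent"])
print((onz(s,[[280,229],[237,229],[323,229]],.022)*1000).round(1))
E
```

```text
pos [0.5957 0.0897 0.0224] yaw 87.61 F [ 7.7 -1.5 17. ] open 0.005 t 12.05
turn -0.0006
tool shift mm (after turn): [45.4 -6.8 -0.4]
0.7 [236.0, 223.2, 325.3, 389.3]
[[574.6  91.7  22. ]
 [573.7  70.2  22. ]
 [575.6 113.1  22. ]]
```

View pics/w8.png

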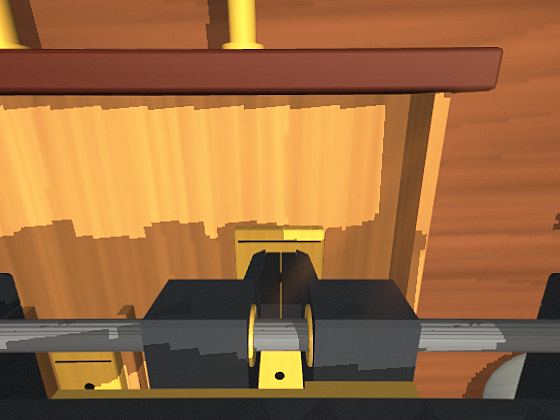

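No slip: the bar's front end is at x≈0.574 and moves with the finger. The front's inner face is at about 0.508, so I'll draw another ~55 mm and then check.

Request:
send_rows([
  {"dx": 3,"dy": 0,"dz": 0,"turn": 0,"grip": 0},
  {"dx": 5,"dy": 0,"dz": 0,"turn": 0,"grip": 0},
  {"dx": 6,"dy": 0,"dz": 0,"turn": 0,"grip": 0},
  {"dx": 6,"dy": 0,"dz": 0,"turn": 0,"grip": 0},
  {"dx": 6,"dy": 0,"dz": 0,"turn": 0,"grip": 0},
  {"dx": 6,"dy": 0,"dz": 0,"turn": 0,"grip": 0},
  {"dx": 6,"dy": 0,"dz": 0,"turn": 0,"grip": 0},
  {"dx": 6,"dy": 0,"dz": 0,"turn": 0,"grip": 0},
  {"dx": 4,"dy": 0,"dz": 0,"turn": 0,"grip": 0},
  {"dx": 2,"dy": 0,"dz": 0,"turn": 0,"grip": 0},
  {"dx": 0,"dy": 0,"dz": 0,"turn": 0,"grip": 0},
])

```text
clock: 13.25
tool_pos: [0.5465, 0.0922, 0.0224]
eef_rot: [0.021, 1.0, 0.003, 0.009]
contact_force: [6.7, -0.8, 23.3]
opening: 0.004
```

```bash
python3 - <<'E'
from h import *
plan([.55,.0848,.022],87.65)
s=snapshot("wrist"); save(s,"w9")
print((onz(s,[[280,229],[237,229],[323,229]],.022)*1000).round(1),(onz(s,[[280,200]],.05)*1000).round(1))
E
```

```text
pos [0.5465 0.0922 0.0224] yaw 87.61 F [ 6.7 -0.8 23.3] open 0.004 t 13.25
turn -0.0008
tool shift mm (after turn): [-3.8 -7.3  0.4]
[[525.5  94.1  22. ]
 [524.6  72.7  22. ]
 [526.5 115.6  22. ]] [[501.8  95.1  50. ]]
```

View pics/w9.png

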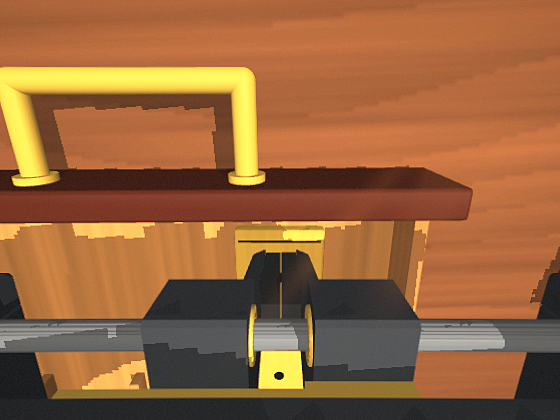

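```bash
python3 - <<'E'
from h import *
s=snapshot("wrist")
print((onz(s,[[280,190]],.05)*1000).round(1),(onz(s,[[200,220],[350,220]],.014)*1000).round(1),(onz(s,[[280,225],[280,228],[280,231]],.022)*1000).round(1))
E
```

```text
[[497.8  95.2  50. ]] [[521.9  52.6  14. ]
 [525.4 130.7  14. ]] [[523.4  94.2  22. ]
 [525.   94.1  22. ]
 [526.6  94.1  22. ]]
```

Request:
send_rows([
  {"dx": 2,"dy": 0,"dz": -0.5,"turn": 0,"grip": 0},
  {"dx": 3,"dy": 0,"dz": 0,"turn": 0,"grip": 0},
  {"dx": 3,"dy": 0,"dz": 0,"turn": 0,"grip": 0},
  {"dx": 2,"dy": 0,"dz": 0,"turn": 0,"grip": 0},
  {"dx": 0,"dy": 0,"dz": 0,"turn": 0,"grip": 0},
])

```text
clock: 13.85
tool_pos: [0.5359, 0.0926, 0.0224]
eef_rot: [0.021, 1.0, 0.003, 0.009]
contact_force: [7.8, -1.0, 21.1]
opening: 0.002
```

```bash
python3 - <<'E'
from h import *
plan([.55,.0848,.022],87.65)
s=snapshot("wrist"); save(s,"w10")
E
```

```text
pos [0.5359 0.0926 0.0224] yaw 87.61 F [ 7.8 -1.  21.1] open 0.002 t 13.85
turn -0.0008
tool shift mm (after turn): [-14.4  -7.2   0.6]
```

View pics/w10.png

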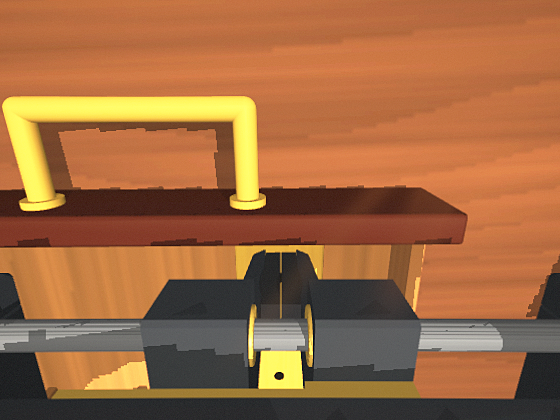

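```bash
python3 - <<'E'
from h import *
s=snapshot("wrist")
print((onz(s,[[280,188]],.0)*1000).round(1),(onz(s,[[280,213],[280,243]],.05)*1000).round(1),(-s["R"].T@s["t"]).round(3))
E
```

```text
[[499.6  95.2   0. ]] [[496.6  95.2  50. ]
 [509.6  94.7  50. ]] [0.456 0.097 0.167]
```

The bar's front end is about 5 mm from the inner face. I'll lift off, open the fingers and check before gripping.

Request:
send_rows([
  {"dx": 0,"dy": 0,"dz": -10,"turn": 0,"grip": 0},
  {"dx": 0,"dy": 0,"dz": -30,"turn": 0,"grip": 0},
  {"dx": -10,"dy": 0,"dz": -40,"turn": 0,"grip": 0.85},
  {"dx": -20,"dy": 0,"dz": -40,"turn": 0,"grip": 0.85},
  {"dx": -10,"dy": 0,"dz": -40,"turn": 0,"grip": 0.85},
  {"dx": -30,"dy": 0,"dz": 0,"turn": 0,"grip": 0.85},
  {"dx": -20,"dy": 0,"dz": 0,"turn": 0,"grip": 0.85},
  {"dx": 0,"dy": 0,"dz": 0,"turn": 0,"grip": 0.85},
  {"dx": 0,"dy": 0,"dz": 0,"turn": 0,"grip": 0.85},
])

```text
clock: 14.85
tool_pos: [0.616, 0.0871, 0.178]
eef_rot: [0.02, 1.0, -0.0, -0.001]
contact_force: [-0.7, -0.1, -0.2]
opening: 0.619
```

```bash
python3 - <<'E'
from h import *
plan([.5745,.0922,.06],87.65)
s=snapshot("wrist"); save(s,"w11"); w=cloud(s)
for r in regions_of(s,"bar_low")[:2]:
    m=r["pixels"]; P=onz(s,np.argwhere(m)[:,::-1],.022)
    q=cv2.minAreaRect((P[:,:2]*1000).astype(np.float32)); print(r["score"],r["extent"],q,cv2.boxPoints(q).round(1).tolist())
E
```

```text
pos [0.616  0.0871 0.178 ] yaw 87.66 F [-0.7 -0.1 -0.2] open 0.619 t 14.85
turn 0.0002
tool shift mm (after turn): [ 41.4   3.4 118.1]
0.59 [257.5, 82.4, 307.7, 211.8] ((574.8323364257812, 91.17930603027344), (47.427513122558594, 119.7254409790039), 86.42057037353516) [[513.5999755859375, 71.19999694824219], [633.0999755859375, 63.79999923706055], [636.0999755859375, 111.0999984741211], [516.5999755859375, 118.5999984741211]]
```

View pics/w11.png

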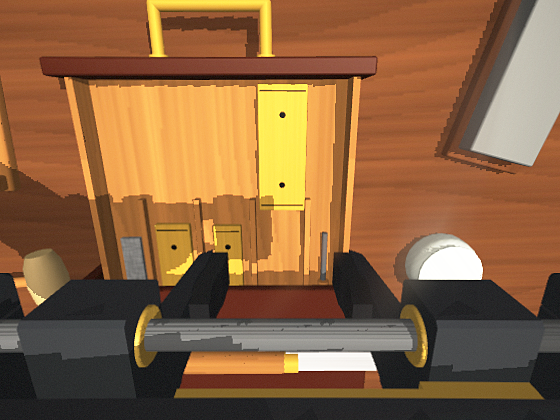

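```bash
python3 - <<'E'
from h import *
s=snapshot("wrist")
c=s["img"][60:220,230:340]; cv2.imwrite("pics/w11c.png",cv2.resize(c,None,fx=3.7,fy=3.7,interpolation=cv2.INTER_CUBIC)[:,:,::-1])
h=onz(s,[[282.2,115],[282,184.7]],.022)*1000; print(h.round(1), np.degrees(np.arctan2(*(h[1]-h[0])[1::-1])),h.mean(0))
print((onz(s,[[258,78],[306,78]],.05)*1000).round(1),(onz(s,[[282,84],[282,92]],.022)*1000).round(1))
E
```

```text
[[542.2  93.1  22. ]
 [608.1  90.3  22. ]] -2.419997436873747 [575.15589107  91.66080835  22.        ]
[[512.4  74.5  50. ]
 [514.  113.4  50. ]] [[515.6  93.9  22. ]
 [522.3  93.7  22. ]]
```

View pics/w11c.png

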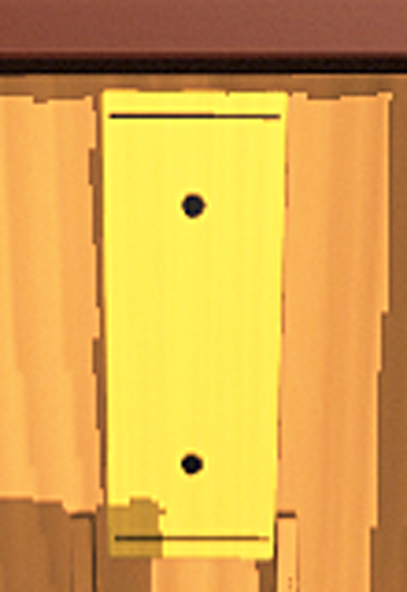

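The bar is at (0.575, 0.092), yaw −2.4°, front end about 4 mm from the drawer front, and the other bars haven't moved. I'll grip it by its sides at mid-length.

Request:
send_rows([
  {"dx": 20,"dy": 1,"dz": 10,"turn": 0,"grip": 0.72},
  {"dx": 21,"dy": 2,"dz": 30,"turn": 0,"grip": 0.72},
  {"dx": 0,"dy": 0,"dz": 40,"turn": 0,"grip": 0.72},
  {"dx": 0,"dy": 0,"dz": 30,"turn": 0,"grip": 0.72},
  {"dx": 0,"dy": 0,"dz": 20,"turn": 0,"grip": 0.72},
  {"dx": 0,"dy": 0,"dz": 10,"turn": 0,"grip": 0.72},
  {"dx": 0,"dy": 0,"dz": 0,"turn": 0,"grip": 0.72},
  {"dx": 0,"dy": 0,"dz": 0,"turn": 0,"grip": 0.72},
])

```text
clock: 15.8
tool_pos: [0.5767, 0.0921, 0.0395]
eef_rot: [0.02, 1.0, 0.0, 0.0]
contact_force: [-0.3, 0.2, 0.6]
opening: 0.718
```

```bash
python3 - <<'E'
from h import *
plan([.5752,.0917,.016],87.6)
s=snapshot("wrist"); save(s,"w12")
E
```

```text
pos [0.5767 0.0921 0.0395] yaw 87.67 F [-0.3  0.2  0.6] open 0.718 t 15.8
turn 0.0012
tool shift mm (after turn): [ 1.5 -0.5 23.5]
```

View pics/w12.png

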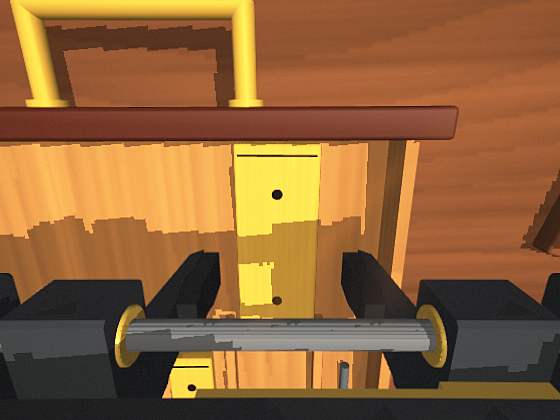

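The bar (u 234–319) lies between the open fingers, so I'll go down and close.

Request:
send_rows([
  {"dx": 1.5,"dy": -1,"dz": 8,"turn": 0,"grip": 0.72},
  {"dx": 0,"dy": 0,"dz": 8,"turn": 0,"grip": 0.72},
  {"dx": 0,"dy": 0,"dz": 5,"turn": 0,"grip": 0.72},
  {"dx": 0,"dy": 0,"dz": 2,"turn": 0,"grip": 0.72},
  {"dx": 0,"dy": 0,"dz": 0,"turn": 0,"grip": 0.72},
])

```text
clock: 16.35
tool_pos: [0.5746, 0.0909, 0.0152]
eef_rot: [0.02, 1.0, -0.0, -0.0]
contact_force: [-0.2, -0.1, -0.4]
opening: 0.714
```

Request:
send_rows([
  {"dx": 0,"dy": 0,"dz": 0,"turn": 0,"grip": 0.45},
  {"dx": 0,"dy": 0,"dz": 0,"turn": 0,"grip": 0.45},
  {"dx": 0,"dy": 0,"dz": 0,"turn": 0,"grip": 0.3},
  {"dx": 0,"dy": 0,"dz": 0,"turn": 0,"grip": 0.3},
  {"dx": 0,"dy": 0,"dz": 0,"turn": 0,"grip": 0.2},
  {"dx": 0,"dy": 0,"dz": 0,"turn": 0,"grip": 0.2},
], force=30)

```text
clock: 16.95
tool_pos: [0.5749, 0.0906, 0.0159]
eef_rot: [0.021, 1.0, -0.0, 0.0]
contact_force: [0.3, -1.9, 2.2]
opening: 0.516
```

Gripped: the opening is 45.4 mm. I'll lift.

Request:
send_rows([
  {"dx": 0,"dy": 0,"dz": -4,"turn": 0,"grip": 0.2},
  {"dx": 0,"dy": 0,"dz": -10,"turn": 0,"grip": 0.2},
  {"dx": 0,"dy": 0,"dz": -20,"turn": 0,"grip": 0.2},
  {"dx": 0,"dy": 0,"dz": -25,"turn": 0,"grip": 0.2},
  {"dx": 0,"dy": 0,"dz": -25,"turn": 0,"grip": 0.2},
  {"dx": 0,"dy": 0,"dz": -25,"turn": 0,"grip": 0.2},
  {"dx": 0,"dy": 0,"dz": -25,"turn": 0,"grip": 0.2},
  {"dx": 0,"dy": 0,"dz": -15,"turn": 0,"grip": 0.2},
  {"dx": 0,"dy": 0,"dz": -5,"turn": 0,"grip": 0.2},
  {"dx": 0,"dy": 0,"dz": 0,"turn": 0,"grip": 0.2},
])

```text
clock: 17.95
tool_pos: [0.5749, 0.0911, 0.1703]
eef_rot: [0.02, 1.0, 0.0, 0.0]
contact_force: [-0.1, -0.7, -4.6]
opening: 0.515
```

```bash
python3 - <<'E'
from h import *
plan([.55,-.2,.2],-8)
s=snapshot("wrist"); save(s,"w13")
s=snapshot("top"); save(s,"t13")
E
```

```text
pos [0.5749 0.0911 0.1703] yaw 87.68 F [-0.1 -0.7 -4.6] open 0.515 t 17.95
turn -1.4717
tool shift mm (after turn): [291.7 -15.9 -30. ]
```

View pics/w13.png

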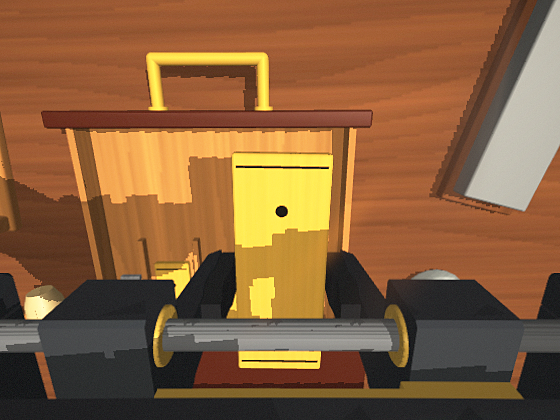

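View pics/t13.png

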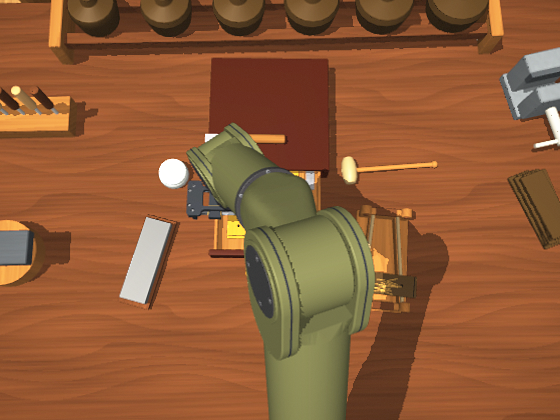

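The bar is held (weight about 4.6 N) and hangs level. I'll move to view the block beside the bar.

```bash
python3 - <<'E'
from h import *
print(get_state()["q"].round(2))
plan([.60,-.13,.27],87.65)
E
```

```text
[-0.03  0.74 -0.35  1.76  0.36  0.71  0.95]
pos [0.5741 0.0907 0.1689] yaw 87.68 F [-0.5  1.  -4.7] open 0.518 t 18.05
turn 0.0005
tool shift mm (after turn): [ -34.8 -219.5 -101. ]
```

Request:
send_rows([
  {"dx": 0,"dy": -10,"dz": -20,"turn": 0,"grip": 0.2},
  {"dx": 0,"dy": -20,"dz": -20,"turn": 0,"grip": 0.2},
  {"dx": -5,"dy": -25,"dz": -20,"turn": 0,"grip": 0.2},
  {"dx": -5,"dy": -25,"dz": -20,"turn": 0,"grip": 0.2},
  {"dx": -5,"dy": -25,"dz": -20,"turn": 0,"grip": 0.2},
  {"dx": -5,"dy": -25,"dz": 0,"turn": 0,"grip": 0.2},
  {"dx": -5,"dy": -25,"dz": 0,"turn": 0,"grip": 0.2},
  {"dx": -5,"dy": -25,"dz": 0,"turn": 0,"grip": 0.2},
  {"dx": -5,"dy": -25,"dz": 0,"turn": 0,"grip": 0.2},
  {"dx": 0,"dy": -14,"dz": 0,"turn": 0,"grip": 0.2},
  {"dx": 0,"dy": 0,"dz": 0,"turn": 0,"grip": 0.2},
  {"dx": 0,"dy": 0,"dz": 0,"turn": 0,"grip": 0.2},
])

```text
clock: 19.25
tool_pos: [0.6004, -0.1278, 0.2691]
eef_rot: [0.02, 1.0, 0.001, -0.001]
contact_force: [0.1, 0.2, -3.7]
opening: 0.514
```

```bash
python3 - <<'E'
from h import *
plan([.55,-.2,.2],-8)
s=snapshot("wrist"); save(s,"w14"); np.savez("w14.npz",**s)
s=snapshot("top"); save(s,"t14")
E
```

```text
pos [ 0.6004 -0.1278  0.2691] yaw 87.72 F [ 0.1  0.2 -3.7] open 0.514 t 19.25
turn -1.4709
tool shift mm (after turn): [78.5 39.7 69.3]
```

View pics/w14.png

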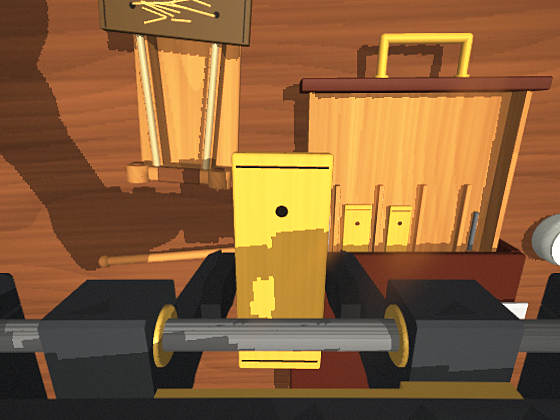

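View pics/t14.png

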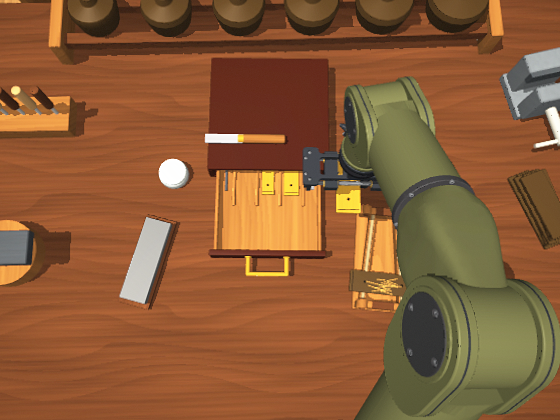

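The wrist view has the block at left: cords from (143,40)/(214,45) down to the end board at y≈172, with only the key's near edge visible. I'll move 70 mm further in x to get the whole block.

Request:
send_rows([
  {"dx": -15,"dy": 0,"dz": -5,"turn": 0,"grip": 0.2},
  {"dx": -25,"dy": 0,"dz": -5,"turn": 0,"grip": 0.2},
  {"dx": -25,"dy": 0,"dz": -5,"turn": 0,"grip": 0.2},
  {"dx": -15,"dy": 0,"dz": -5,"turn": 0,"grip": 0.2},
  {"dx": 0,"dy": 0,"dz": 0,"turn": 0,"grip": 0.2},
  {"dx": 0,"dy": 0,"dz": 0,"turn": 0,"grip": 0.2},
  {"dx": 0,"dy": 0,"dz": 0,"turn": 0,"grip": 0.2},
])

```text
clock: 20.05
tool_pos: [0.6797, -0.1318, 0.2893]
eef_rot: [0.02, 1.0, 0.0, -0.001]
contact_force: [-0.3, 0.1, -4.5]
opening: 0.52
```

```bash
python3 - <<'E'
from h import *
plan([.55,-.2,.2],-8)
s=snapshot("wrist"); save(s,"w15")
for n in("key","block"):
    r=regions_of(s,n)[0]; print(n,r["score"],r["extent"])
    if n=="key": np.save("keymask.npy",r["pixels"])
np.savez("w15.npz",**{k:s[k] for k in("img","depth","fov_y","cx","cy","k1","R","t")})
cv2.imwrite("pics/w15c.png",cv2.resize(s["img"][20:210,80:270],None,fx=3.1,fy=3.1,interpolation=cv2.INTER_CUBIC)[:,:,::-1])
E
```

```text
pos [ 0.6797 -0.1318  0.2893] yaw 87.73 F [-0.3  0.1 -4.5] open 0.52 t 20.05
turn -1.4707
tool shift mm (after turn): [ 85.4 118.9  89.5]Traceback (most recent call last):
  File "<stdin>", line 5, in <module>
IndexError: list index out of range
```

View pics/w15.png

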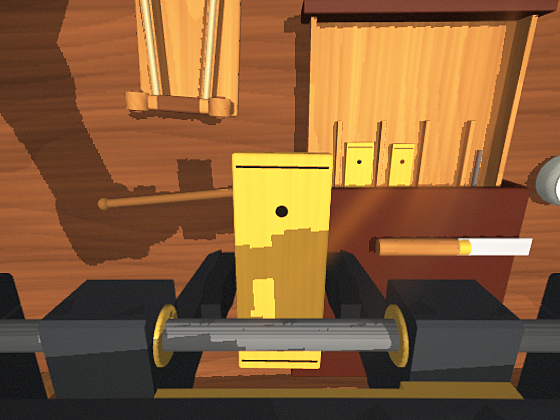

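That was the wrong way, since image up is −x. I'll go back to x≈0.53.

Request:
send_rows([
  {"dx": 15,"dy": 0,"dz": 0,"turn": 0,"grip": 0.2},
  {"dx": 25,"dy": 0,"dz": 0,"turn": 0,"grip": 0.2},
  {"dx": 25,"dy": 0,"dz": 0,"turn": 0,"grip": 0.2},
  {"dx": 25,"dy": 0,"dz": 0,"turn": 0,"grip": 0.2},
  {"dx": 25,"dy": 0,"dz": 0,"turn": 0,"grip": 0.2},
  {"dx": 20,"dy": 0,"dz": 0,"turn": 0,"grip": 0.2},
  {"dx": 15,"dy": 0,"dz": 0,"turn": 0,"grip": 0.2},
  {"dx": 0,"dy": 0,"dz": 0,"turn": 0,"grip": 0.2},
  {"dx": 0,"dy": 0,"dz": 0,"turn": 0,"grip": 0.2},
  {"dx": 0,"dy": 0,"dz": 0,"turn": 0,"grip": 0.2},
])

```text
clock: 21.15
tool_pos: [0.5319, -0.1264, 0.29]
eef_rot: [0.02, 1.0, 0.0, 0.001]
contact_force: [0.3, 0.1, -3.8]
opening: 0.516
```

```bash
python3 - <<'E'
from h import *
plan([.55,-.2,.2],-8)
s=snapshot("wrist"); save(s,"w16")
np.savez("w16.npz",**{k:s[k] for k in("img","depth","fov_y","cx","cy","k1","R","t")})
for n in("key","block"):
    for r in regions_of(s,n)[:1]:
        print(n,r["score"],r["extent"])
        if n=="key":
            np.save("keymask.npy",r["pixels"])
cv2.imwrite("pics/w16c.png",cv2.resize(s["img"][60:260,70:270],None,fx=3,fy=3,interpolation=cv2.INTER_CUBIC)[:,:,::-1])
E
```

```text
pos [ 0.5319 -0.1264  0.29  ] yaw 87.66 F [ 0.3  0.1 -3.8] open 0.516 t 21.15
turn -1.472
tool shift mm (after turn): [ 70.5 -28.2  89.8]
key 0.59 [121.1, 54.3, 257.9, 115.6]
block 0.7 [128.8, 21.9, 250.6, 237.0]
```

View pics/w16.png

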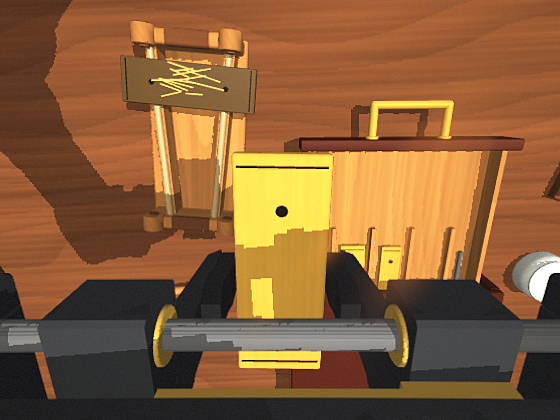

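View pics/w16c.png

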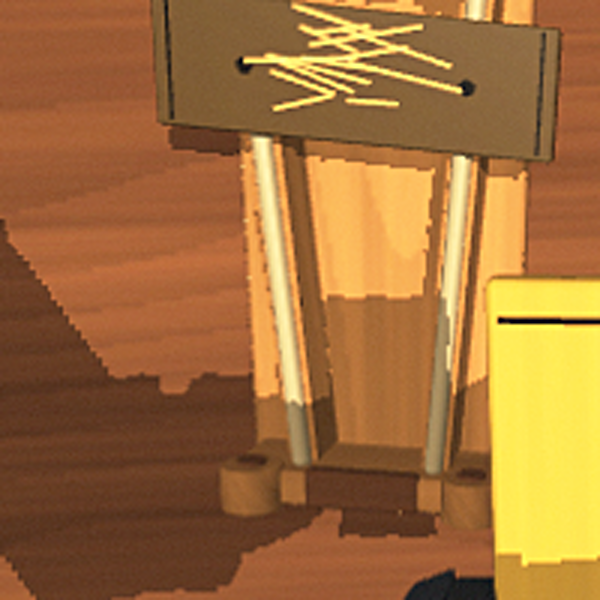

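```bash
cat > blk.py <<'E'
from h import *
def ana(s,cropinfo,Lc,Rc,holes,keyedge,face):
    g=lambda P,z: onz(s,np.array(P,float)/cropinfo[2]+cropinfo[:2],z)[:,:2]*1000
    L=g(Lc,.048);R=g(Rc,.048);H=g(holes,.058);E=g(keyedge,.058);F=g(face,.057)
    uL=L[1]-L[0];uL/=np.linalg.norm(uL);uR=R[1]-R[0];uR/=np.linalg.norm(uR);u=uL+uR;u/=np.linalg.norm(u);n=np.array([-u[1],u[0]])
    ang=lambda v:np.degrees(np.arctan2(v[1],v[0]))
    print("L",L.round(1).tolist(),"R",R.round(1).tolist()); print("axis ang",ang(u),"L",ang(uL),"R",ang(uR))
    print("holes",H.round(1).tolist(),"perp ang",ang(H[1]-H[0])-90,"mid",H.mean(0).round(1)); print("edge",E.round(1).tolist(),ang(E[1]-E[0])-90)
    # param along u from key hole mid
    o=H.mean(0)
    def at(P,v,a): # point on line at axial coordinate a
        t=(a-(P-o)@u)/(v@u); return P+t*v
    for a in (0,94,98,104,108): 
        l=at(L[0],uL,a);r=at(R[0],uR,a); print(a,"sep",np.linalg.norm(l-r).round(1),"mid",((l+r)/2).round(1))
    print("face",F.round(1).tolist(),[((f-o)@u).round(1) for f in F], "edge axial",[((f-o)@u).round(1) for f in E])
E
python3 - <<'E'
from blk import *
s=dict(np.load("w16.npz"))
ana(s,(70,60,3),[(261,138),(299,462)],[(461,158),(433,470)],[(244,65),(468,88)],[(160,124),(553,160)],[(310,470),(410,475)])
w=cloud(s)
m=np.load("keymask.npy"); P=w[m]; P=P[~np.isnan(P[:,0])]; print(np.median(P[:,2])); 
E
```

```text
L [[444.7, -266.8], [578.5, -272.2]] R [[455.3, -189.4], [584.6, -214.3]]
axis ang -6.604417535630611 L -2.291948465182444 R -10.916886606078775
holes [[419.1, -265.1], [430.4, -182.5]] perp ang -7.769609738924686 mid [ 424.7 -223.8]
edge [[438.5, -300.4], [457.5, -152.3]] -7.299710093880449
0 sep 82.0 mid [ 424.6 -225.1]
94 sep 67.8 mid [ 518.  -235.9]
98 sep 67.2 mid [ 521.9 -236.3]
104 sep 66.3 mid [ 527.9 -237. ]
108 sep 65.7 mid [ 531.9 -237.5]
face [[579.4, -264.5], [583.4, -222.2]] [np.float64(158.3), np.float64(157.5)] edge axial [np.float64(22.5), np.float64(24.3)]
0.057807270159412796
```

```bash
python3 - <<'E'
from h import *
s=dict(np.load("w16.npz"))
st=get_state(); M=Ro.from_quat(st["eef_rot"]).as_matrix(); p=st["tool_pos"]
w=cloud(s); print("top z by depth",np.nanmedian(w[180:240,250:315,2]), "tcp",p)
for uv in [(281.5,211),(233,156),(332,156),(240,360),(320,360),(283,167.5),(280,362)]:
    q=onz(s,[uv],p[2]+.0065)[0]; print(uv,((q-p)@M*1000).round(1))
E
python3 - <<'E'
import cv2,numpy as np
s=np.load("w16.npz"); cv2.imwrite("pics/w16d.png",cv2.resize(s["img"][145:390,210:350],None,fx=2.4,fy=2.4,interpolation=cv2.INTER_CUBIC)[:,:,::-1])
E
```

```text
top z by depth 0.2956345371951578 tcp [ 0.53160378 -0.12634757  0.2896174 ]
(281.5, 211) [32.2  1.7 -6.5]
(233, 156) [ 57.9 -19.8  -6.5]
(332, 156) [57.9 24.2 -6.5]
(240, 360) [-54.2 -21.2  -6.5]
(320, 360) [-54.3  23.   -6.5]
(283, 167.5) [52.8  2.4 -6.5]
(280, 362) [-55.6   0.9  -6.5]
```

View pics/w16d.png

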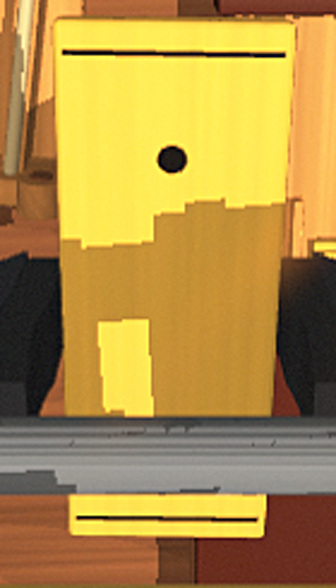

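Block and bar measurements agree:
- Cord spacing is 66.3 mm at 104 mm from the key centre, which puts the rest at about (0.529, −0.2375).
- The key's perpendicular is at about −7.4°.
- The bar is centred in the grip.

Next I'll turn, then move over the block.

Request:
send_rows([
  {"dx": 0,"dy": 0,"dz": 0,"turn": -0.06,"grip": 0.2},
  {"dx": 0,"dy": 0,"dz": 0,"turn": -0.12,"grip": 0.2},
  {"dx": 0,"dy": 0,"dz": 0,"turn": -0.12,"grip": 0.2},
  {"dx": 0,"dy": 0,"dz": 0,"turn": -0.12,"grip": 0.2},
  {"dx": 0,"dy": 0,"dz": 0,"turn": -0.12,"grip": 0.2},
  {"dx": 0,"dy": 0,"dz": 0,"turn": -0.12,"grip": 0.2},
  {"dx": 0,"dy": 0,"dz": 0,"turn": -0.12,"grip": 0.2},
  {"dx": 0,"dy": 0,"dz": 0,"turn": -0.12,"grip": 0.2},
  {"dx": 0,"dy": 0,"dz": 0,"turn": -0.12,"grip": 0.2},
  {"dx": 0,"dy": 0,"dz": 0,"turn": -0.12,"grip": 0.2},
  {"dx": 0,"dy": 0,"dz": 0,"turn": -0.12,"grip": 0.2},
  {"dx": 0,"dy": 0,"dz": 0,"turn": -0.12,"grip": 0.2},
  {"dx": 0,"dy": 0,"dz": 0,"turn": -0.1,"grip": 0.2},
  {"dx": 0,"dy": 0,"dz": 0,"turn": 0,"grip": 0.2},
])

```text
clock: 22.7
tool_pos: [0.5312, -0.1268, 0.2893]
eef_rot: [-0.659, 0.752, 0.0, 0.0]
contact_force: [0.5, -0.9, -4.5]
opening: 0.516
```

```bash
python3 - <<'E'
from h import *
plan([.529,-.2376,.12],-7.4); print(get_state()["q"].round(2))
E
```

```text
pos [ 0.5312 -0.1268  0.2893] yaw 172.44 F [ 0.5 -0.9 -4.5] open 0.516 t 22.7
turn -0.0028
tool shift mm (after turn): [110.3 -12.1 169.3]
[ 0.66  0.64 -0.87  1.72  0.55  1.05  2.61]
```

Joint 7 is at 2.61, close to its limit of 2.66, so I'll use the half-turn equivalent and turn back by π.

Request:
send_rows([
  {"dx": 0,"dy": 0,"dz": 0,"turn": 0.06,"grip": 0.2},
  {"dx": 0,"dy": 0,"dz": 0,"turn": 0.13,"grip": 0.2},
  {"dx": 0,"dy": 0,"dz": 0,"turn": 0.13,"grip": 0.2},
  {"dx": 0,"dy": 0,"dz": 0,"turn": 0.13,"grip": 0.2},
  {"dx": 0,"dy": 0,"dz": 0,"turn": 0.13,"grip": 0.2},
  {"dx": 0,"dy": 0,"dz": 0,"turn": 0.13,"grip": 0.2},
  {"dx": 0,"dy": 0,"dz": 0,"turn": 0.13,"grip": 0.2},
  {"dx": 0,"dy": 0,"dz": 0,"turn": 0.13,"grip": 0.2},
  {"dx": 0,"dy": 0,"dz": 0,"turn": 0.13,"grip": 0.2},
  {"dx": 0,"dy": 0,"dz": 0,"turn": 0.13,"grip": 0.2},
  {"dx": 0,"dy": 0,"dz": 0,"turn": 0.13,"grip": 0.2},
  {"dx": 0,"dy": 0,"dz": 0,"turn": 0.13,"grip": 0.2},
  {"dx": 0,"dy": 0,"dz": 0,"turn": 0.13,"grip": 0.2},
  {"dx": 0,"dy": 0,"dz": 0,"turn": 0.13,"grip": 0.2},
  {"dx": 0,"dy": 0,"dz": 0,"turn": 0.13,"grip": 0.2},
])

```text
clock: 24.2
tool_pos: [0.5313, -0.1262, 0.2898]
eef_rot: [0.222, 0.975, 0.0, 0.0]
contact_force: [0.8, -0.4, -4.1]
opening: 0.516
```

Request:
send_rows([
  {"dx": 0,"dy": 0,"dz": 0,"turn": 0.13,"grip": 0.2},
  {"dx": 0,"dy": 0,"dz": 0,"turn": 0.13,"grip": 0.2},
  {"dx": 0,"dy": 0,"dz": 0,"turn": 0.13,"grip": 0.2},
  {"dx": 0,"dy": 0,"dz": 0,"turn": 0.13,"grip": 0.2},
  {"dx": 0,"dy": 0,"dz": 0,"turn": 0.13,"grip": 0.2},
  {"dx": 0,"dy": 0,"dz": 0,"turn": 0.13,"grip": 0.2},
  {"dx": 0,"dy": 0,"dz": 0,"turn": 0.13,"grip": 0.2},
  {"dx": 0,"dy": 0,"dz": 0,"turn": 0.13,"grip": 0.2},
  {"dx": 0,"dy": 0,"dz": 0,"turn": 0.13,"grip": 0.2},
  {"dx": 0,"dy": 0,"dz": 0,"turn": 0.09,"grip": 0.2},
  {"dx": 0,"dy": 0,"dz": 0,"turn": 0,"grip": 0.2},
])

```text
clock: 25.3
tool_pos: [0.5314, -0.1259, 0.2898]
eef_rot: [0.752, 0.659, 0.0, 0.0]
contact_force: [-0.0, -0.2, -4.5]
opening: 0.517
```

```bash
python3 - <<'E'
from h import *
plan([.529,-.2376,.12],-7.4); print(get_state()["q"].round(2))
E
```

```text
pos [ 0.5314 -0.1259  0.2898] yaw -7.52 F [-0.  -0.2 -4.5] open 0.517 t 25.3
turn -0.0022
tool shift mm (after turn): [-111.1   11.9  169.7]
[ 0.13  0.52  0.03  1.75 -0.02  0.88  0.03]
```

Request:
send_rows([
  {"dx": -15,"dy": 2,"dz": 0,"turn": 0,"grip": 0.2},
  {"dx": -25,"dy": 3,"dz": 0,"turn": 0,"grip": 0.2},
  {"dx": -25,"dy": 3,"dz": 0,"turn": 0,"grip": 0.2},
  {"dx": -25,"dy": 2,"dz": 10,"turn": 0,"grip": 0.2},
  {"dx": -21,"dy": 2,"dz": 20,"turn": 0,"grip": 0.2},
  {"dx": 0,"dy": 0,"dz": 30,"turn": 0,"grip": 0.2},
  {"dx": 0,"dy": 0,"dz": 30,"turn": 0,"grip": 0.2},
  {"dx": 0,"dy": 0,"dz": 30,"turn": 0,"grip": 0.2},
  {"dx": 0,"dy": 0,"dz": 20,"turn": 0,"grip": 0.2},
  {"dx": 0,"dy": 0,"dz": 5,"turn": 0,"grip": 0.2},
  {"dx": 0,"dy": 0,"dz": 0,"turn": 0,"grip": 0.2},
  {"dx": 0,"dy": 0,"dz": 0,"turn": 0,"grip": 0.2},
])

```text
clock: 26.5
tool_pos: [0.5293, -0.2391, 0.1458]
eef_rot: [0.752, 0.66, 0.001, 0.001]
contact_force: [-0.2, -0.8, -4.1]
opening: 0.52
```

```bash
python3 - <<'E'
from h import *
plan([.529,-.2376,.0505],-7.4)
s=snapshot("wrist"); save(s,"w17")
E
```

```text
pos [ 0.5293 -0.2391  0.1458] yaw -7.46 F [-0.2 -0.8 -4.1] open 0.52 t 26.5
turn -0.001
tool shift mm (after turn): [ 1.5 -0.7 95.3]
```

View pics/w17.png

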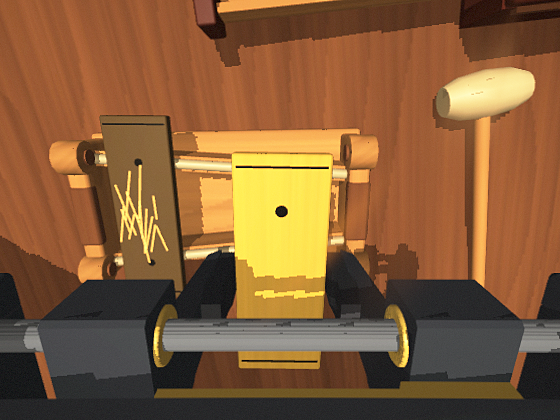

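The wrist view shows the bar over the empty place, with the key at u≈100–185 to its left and the end board at u≈355. I'll check parallelism and centring from here.

```bash
python3 - <<'E'
from h import *
s=snapshot("wrist")
st=get_state(); M=Ro.from_quat(st["eef_rot"]).as_matrix(); p=st["tool_pos"]
t=lambda uv,z:((onz(s,uv,z)-p)@M*1000).round(1)[:,:2]
a=lambda P:np.degrees(np.arctan2(*(P[1]-P[0])))
H=onz(s,[[138,162],[151,262]],.058); print("key holes",H.round(4).tolist(), np.degrees(np.arctan2(*(H[0]-H[1])[1::-1]))-90)
E=onz(s,[[172,116],[184,290]],.058); print("key edge near bar", np.degrees(np.arctan2(*(E[0]-E[1])[1::-1]))-90)
print("key holes tool",t([[138,162],[151,262]],.058).tolist())
print("key edge near tool",t([[172,116],[184,290]],.058).tolist())
print("cord far",t([[200,164],[340,173]],.048).tolist(),"cord near",t([[190,253],[228,247]],.048).tolist())
print("board face (345,190)",t([[340,190],[340,230],[335,240]],.055).tolist())
cv2.imwrite("pics/w17c.png",cv2.resize(s["img"][100:300,60:390],None,fx=2.4,fy=2.4,interpolation=cv2.INTER_CUBIC)[:,:,::-1])
E
```

```text
key holes [[0.4303, -0.1831, 0.058], [0.4187, -0.2652, 0.058]] -8.051808003233745
key edge near bar -9.461941850040802
key holes tool [[42.4, -105.7], [-40.5, -106.6]]
key edge near tool [[75.3, -76.9], [-67.1, -81.9]]
cord far [[39.2, -62.3], [31.9, 47.6]] cord near [[-37.3, -76.9], [-31.8, -44.1]]
board face (345,190) [[19.8, 47.0], [-13.7, 48.9], [-22.5, 45.3]]
```

View pics/w17c.png

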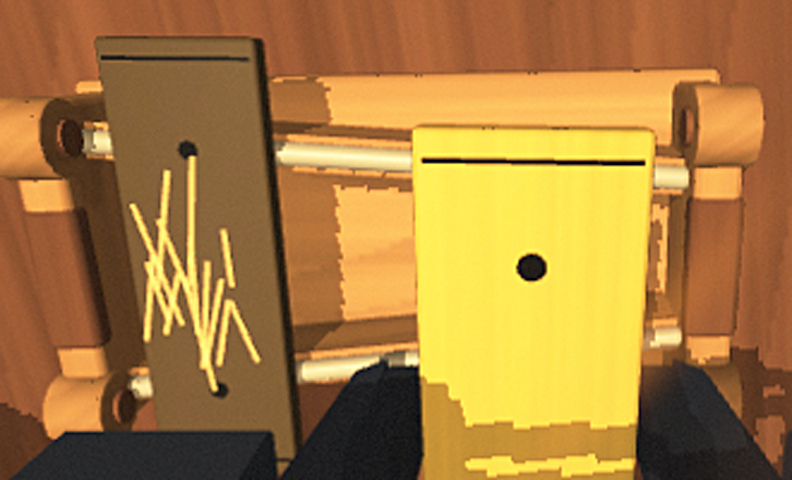

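Request:
send_rows([
  {"dx": 1.7,"dy": -1.7,"dz": 10,"turn": 0.004,"grip": 0.2},
  {"dx": 0,"dy": 0,"dz": 20,"turn": 0,"grip": 0.2},
  {"dx": 0,"dy": 0,"dz": 20,"turn": 0,"grip": 0.2},
  {"dx": 0,"dy": 0,"dz": 15,"turn": 0,"grip": 0.2},
  {"dx": 0,"dy": 0,"dz": 10,"turn": 0,"grip": 0.2},
  {"dx": 0,"dy": 0,"dz": 8,"turn": 0,"grip": 0.2},
  {"dx": 0,"dy": 0,"dz": 4,"turn": 0,"grip": 0.2},
  {"dx": 0,"dy": 0,"dz": 0,"turn": 0,"grip": 0.2},
  {"dx": 0,"dy": 0,"dz": 0,"turn": 0,"grip": 0.2},
])

```text
clock: 27.5
tool_pos: [0.5274, -0.2364, 0.0581]
eef_rot: [0.753, 0.658, 0.0, 0.0]
contact_force: [-0.4, 0.1, -4.4]
opening: 0.513
```

```bash
python3 - <<'E'
from h import *
plan([.5276,-.2376,.0495],-7.7)
s=snapshot("wrist"); save(s,"w18")
E
```

```text
pos [ 0.5274 -0.2364  0.0581] yaw -7.68 F [-0.4  0.1 -4.4] open 0.513 t 27.5
turn 0.0003
tool shift mm (after turn): [-1.2  0.4  8.6]
```

View pics/w18.png

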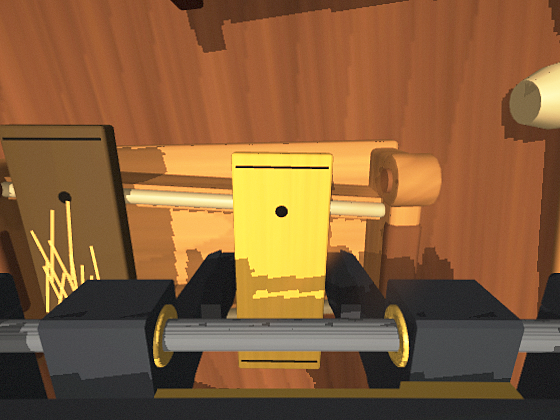

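The bar is about 8 mm above the cords, with the key at left and the end board at right both clear. I'll lower it slowly.

Request:
send_rows([
  {"dx": -0.8,"dy": 0,"dz": 2,"turn": 0,"grip": 0.2},
  {"dx": 0,"dy": 0,"dz": 2,"turn": 0,"grip": 0.2},
  {"dx": 0,"dy": 0,"dz": 1.5,"turn": 0,"grip": 0.2},
  {"dx": 0,"dy": 0,"dz": 1,"turn": 0,"grip": 0.2},
  {"dx": 0,"dy": 0,"dz": 0,"turn": 0,"grip": 0.2},
  {"dx": 0,"dy": 0,"dz": 0,"turn": 0,"grip": 0.2},
])

```text
clock: 28.15
tool_pos: [0.5269, -0.2369, 0.0512]
eef_rot: [0.753, 0.658, 0.0, -0.0]
contact_force: [0.9, 0.4, -4.9]
opening: 0.513
```

Request:
send_rows([
  {"dx": 0,"dy": 0,"dz": 0.8,"turn": 0,"grip": 0.2},
  {"dx": 0,"dy": 0,"dz": 0,"turn": 0,"grip": 0.2},
])

```text
clock: 28.35
tool_pos: [0.5269, -0.237, 0.0503]
eef_rot: [0.753, 0.658, 0.0, -0.0]
contact_force: [0.4, -0.9, -3.8]
opening: 0.519
```

Request:
send_rows([
  {"dx": 0,"dy": 0,"dz": 0.8,"turn": 0,"grip": 0.2},
  {"dx": 0,"dy": 0,"dz": 0,"turn": 0,"grip": 0.2},
])

```text
clock: 28.55
tool_pos: [0.527, -0.237, 0.0499]
eef_rot: [0.753, 0.658, 0.0, 0.0]
contact_force: [-0.5, 1.3, -0.9]
opening: 0.514
```

Contact is starting.

Request:
send_rows([
  {"dx": 0,"dy": 0,"dz": 0.6,"turn": 0,"grip": 0.2},
  {"dx": 0,"dy": 0,"dz": 0,"turn": 0,"grip": 0.2},
])

```text
clock: 28.75
tool_pos: [0.527, -0.237, 0.0498]
eef_rot: [0.753, 0.658, 0.0, 0.0]
contact_force: [-0.8, 1.7, 4.9]
opening: 0.518
```

Request:
send_rows([
  {"dx": 0,"dy": 0,"dz": 0,"turn": 0,"grip": 0.53},
  {"dx": 0,"dy": 0,"dz": 0,"turn": 0,"grip": 0.55},
  {"dx": 0,"dy": 0,"dz": 0,"turn": 0,"grip": 0.58},
  {"dx": 0,"dy": 0,"dz": 0,"turn": 0,"grip": 0.6},
  {"dx": 0,"dy": 0,"dz": 0,"turn": 0,"grip": 0.6},
])

```text
clock: 29.25
tool_pos: [0.527, -0.237, 0.0489]
eef_rot: [0.753, 0.658, 0.0, 0.0]
contact_force: [-0.3, 0.2, 0.2]
opening: 0.598
```

```bash
python3 - <<'E'
from h import *
plan([.5276,-.2376,.0495],-7.7)
s=snapshot("wrist"); save(s,"w19")
E
```

```text
pos [ 0.527  -0.237   0.0489] yaw -7.68 F [-0.3  0.2  0.2] open 0.598 t 29.25
turn 0.0004
tool shift mm (after turn): [-0.5  0.6 -0.6]
```

View pics/w19.png

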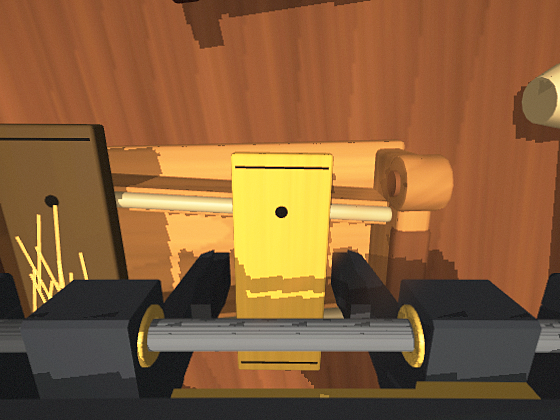

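The bar is released and lies on the cords, with fingers clear on both sides (u≈228 and 335). I'll lift straight up and go back from the block to check from above.

Request:
send_rows([
  {"dx": 0,"dy": 0,"dz": -5,"turn": 0,"grip": 0.6},
  {"dx": 0,"dy": 0,"dz": -10,"turn": 0,"grip": 0.6},
  {"dx": 0,"dy": 0,"dz": -25,"turn": 0,"grip": 0.6},
  {"dx": 0,"dy": 0,"dz": -40,"turn": 0,"grip": 0.6},
  {"dx": 0,"dy": 0,"dz": -40,"turn": 0,"grip": 0.6},
  {"dx": 0,"dy": 0,"dz": -40,"turn": 0,"grip": 0.6},
  {"dx": -40,"dy": 0,"dz": -30,"turn": 0,"grip": 0.6},
  {"dx": -40,"dy": 0,"dz": -10,"turn": 0,"grip": 0.6},
  {"dx": -30,"dy": 0,"dz": 0,"turn": 0,"grip": 0.6},
  {"dx": 0,"dy": 0,"dz": 0,"turn": 0,"grip": 0.6},
  {"dx": 0,"dy": 0,"dz": 0,"turn": 0,"grip": 0.6},
])

```text
clock: 30.4
tool_pos: [0.5118, -0.3461, 0.2495]
eef_rot: [0.753, 0.658, 0.0, -0.0]
contact_force: [-0.0, 1.1, -0.7]
opening: 0.599
```

```bash
python3 - <<'E'
from h import *
plan([.5276,-.2376,.0495],-7.7); print(get_state()["q"].round(2))
s=snapshot("wrist"); save(s,"w20")
np.savez("w20.npz",**{k:s[k] for k in("img","depth","fov_y","cx","cy","k1","R","t")})
for n,z in(("bar_low",.056),("key",.058)):
    for r in regions_of(s,n)[:1]:
        P=onz(s,np.argwhere(r["pixels"])[:,::-1],z); q=cv2.minAreaRect((P[:,:2]*1000).astype(np.float32)); print(n,r["score"],r["extent"],q)
s=snapshot("top"); save(s,"t20")
E
```

```text
pos [ 0.5118 -0.3461  0.2495] yaw -7.76 F [-0.   1.1 -0.7] open 0.599 t 30.4
turn -0.0011
tool shift mm (after turn): [109.6   1.1 200. ]
[ 0.52  0.66  0.01  1.58 -0.01  0.9   0.39]
bar_low 0.98 [256.5, 2.9, 307.7, 136.5] ((527.4859619140625, -235.533447265625), (120.12115478515625, 46.86516571044922), 81.01174926757812)
key 0.94 [146.4, 0.0, 206.1, 155.3] ((425.3575439453125, -228.5234832763672), (142.9515838623047, 51.26918029785156), 82.32501983642578)
```

View pics/w20.png

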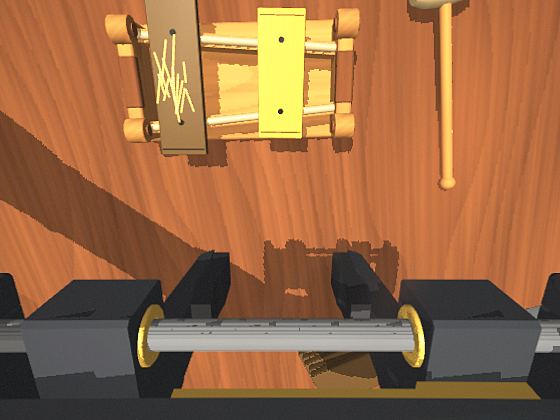

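View pics/t20.png

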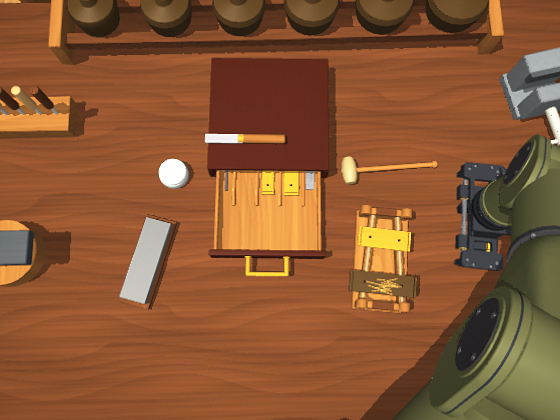

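```bash
python3 - <<'E'
from blk import *
s=dict(np.load("w20.npz"))
a=lambda P:np.degrees(np.arctan2(*(P[0]-P[1])[1::-1]))
B=onz(s,[[281.5,40],[280.5,111.5]],.056); Kk=onz(s,[[172.5,32],[181.5,122.5]],.058)
print("wrist bar",B.mean(0),a(B),"key",Kk.mean(0),a(Kk), "d",np.linalg.norm((B.mean(0)-Kk.mean(0))[:2]))
c=s["img"][0:160,90:380]; cv2.imwrite("pics/w20c.png",cv2.resize(c,None,fx=2.7,fy=2.7,interpolation=cv2.INTER_CUBIC)[:,:,::-1])
s=snapshot("top"); w=cloud(s)
for n,z in(("bar_low",.056),("key",.058),("bar_mid",.022),("bar_high",.022)):
    for r in regions_of(s,n)[:1]:
        P=onz(s,np.argwhere(r["pixels"])[:,::-1],z); q=cv2.minAreaRect((P[:,:2]*1000).astype(np.float32)); print(n,r["score"],r["extent"],q)
E
```

```text
wrist bar [ 0.52785566 -0.23652442  0.056     ] 81.33719743259837 key [ 0.42501912 -0.2247911   0.058     ] 82.40119379669898 d 0.10350374263072225
bar_low 0.78 [358.6, 227.9, 410.2, 250.8] ((525.636474609375, -235.94943237304688), (121.37651062011719, 47.876869201660156), 83.56349182128906)
key 0.15 [119.2, 216.0, 178.1, 308.8] ((488.1593322753906, 307.97320556640625), (75.37549591064453, 206.95594787597656), 72.6772232055664)
bar_mid 0.75 [282.1, 170.5, 296.7, 197.5] ((673.3048095703125, -24.379539489746094), (39.03810119628906, 63.397178649902344), 88.23554229736328)
bar_high 0.75 [358.4, 226.8, 409.7, 253.1] ((531.8828125, -242.6134796142578), (122.95976257324219, 49.21003341674805), 82.2596206665039)
```

View pics/w20c.png

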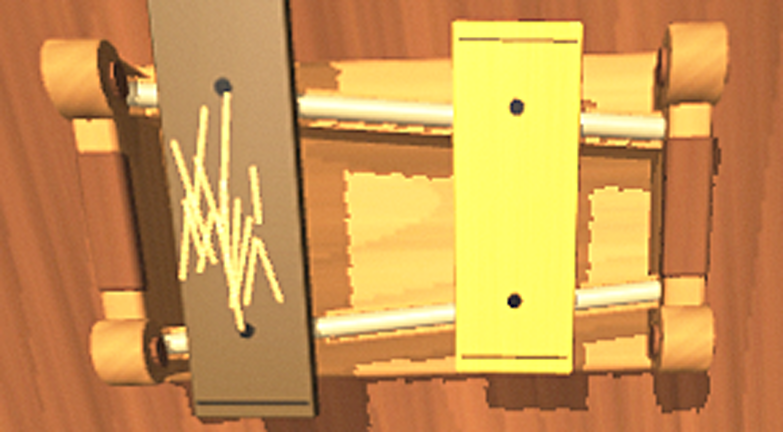

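The bar sits centred across the cords: 103.5 mm from the key centre, angles 81.3–83.6° against about 82.4° for the key. The other two bars are in their bays, and the robot touches nothing.

```bash
python3 -c "
from plant import *
print(finish_job(), get_state()['clock'])"
```

```text
the job is handed in; nothing more can be done
the job is handed in; nothing more can be done
```

The broad bar now lies across the two cords in the empty place beside the key, and the job is handed in. The last state reading before that was at 30.4 s of the 64 s allowed.

- **Drawer:** I hooked the shut fingers behind the bow handle and pulled until the drawer stopped moving and the force rose, to about 10 N.
- **Bar:** I pressed on the broadest one (45 mm measured, in the +y bay) with about 12 to 23 N. I drew it flat along the floor until its front end was roughly 4 to 6 mm from the drawer front.
- **Placing:** I gripped it by its sides and lowered it slowly onto the cords before opening the fingers, so it was not dropped.

**Last checks:**
- **Position:** the bar's centre measured about (0.527, −0.236), within 2 mm of my estimate of the rest point. It is 103.5 mm from the key's centre, against 104 mm expected.
- **Angle:** three readings put the bar at 81.0°, 81.3° and 83.6°, with the key at about 82.4°. They disagree by a degree or so either way, so the bar is parallel to within my measuring error.
- **Other things:** in the last top view, the other two bars were in their bays. The key, stone, tin, mallet and scraper showed no movement.
- **Misreadings:** in that view the network took the placed bar for bar_high and the stone for the key (score 0.15). I ignored both and went by the picture.

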